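# Put the transformers away in their case

## Task

Put all the loose transformers away in the case that has a transformer as the sample beside it: lever its cover up with the blade of the pry tool, swing it fully open, stand the transformers upright on the case's floor, then shut the cover completely. Lay the pry tool back on the foam block, keep the other case shut, and leave the capacitors where they stand.

Things in the scene. Friction and masses are not known exactly. Their poses are not given: they have to be found in the camera images.
- case_left: Grey parts case fixed at the robot's left, 150 x 185 x 60 mm (x, y, z), walls 4 mm, floor 5 mm. Origin: centre of its underside; x points from its front (robot side) to its hinge side, z up. A flat aluminium cover, 5 mm thick, lies on the rim, hinged along the rear top edge; no handle, but a tab 40 mm wide sticks out 12 mm beyond the middle of its front edge, over a notch in the wall.
- notch_left (a point): Middle of the left case's pry notch: on the outer front face, 54 mm above the bench. The notch is cut through the front wall right under the cover, 60 mm wide and 12 mm high (48 to 60 mm above the bench): a thin blade goes in level under the cover. Same axes as the case.
- hinge_left (a point): Middle of the left cover's hinge line, at the case's rear top edge, 60 mm above the bench, at the underside of the cover. Same axes as the case (the hinge line is its y axis).
- tab_left (a point): Underside of the left cover's tab, 156 mm from the hinge line; it moves with the cover.
- lid_left (a joint): Opening angle of the left cover, rad: 0 shut, 1.75 fully open (a stop, a little past upright). The hinge is stiff: the cover stays where it is left, and takes about 1.5 to 2 N at the front edge to move.
- case_right: Grey parts case fixed at the robot's right, 150 x 185 x 60 mm (x, y, z), walls 4 mm, floor 5 mm. Origin: centre of its underside; x points from its front (robot side) to its hinge side, z up. A flat aluminium cover, 5 mm thick, lies on the rim, hinged along the rear top edge; no handle, but a tab 40 mm wide sticks out 12 mm beyond the middle of its front edge, over a notch in the wall.
- notch_right (a point): Middle of the right case's pry notch: on the outer front face, 54 mm above the bench. The notch is cut through the front wall right under the cover, 60 mm wide and 12 mm high (48 to 60 mm above the bench): a thin blade goes in level under the cover. Same axes as the case.
- hinge_right (a point): Middle of the right cover's hinge line, at the case's rear top edge, 60 mm above the bench, at the underside of the cover. Same axes as the case (the hinge line is its y axis).
- tab_right (a point): Underside of the right cover's tab, 156 mm from the hinge line; it moves with the cover.
- lid_right (a joint): Opening angle of the right cover, rad: 0 shut, 1.75 fully open (a stop, a little past upright). The hinge is stiff: the cover stays where it is left, and takes about 1.5 to 2 N at the front edge to move.
- sample_transformer: Sample marker fixed beside one of the two cases, at its outer side, about 135 mm from the case's centre: a wooden block 55 x 50 x 35 mm carrying a transformer like the loose ones. It marks the transformers' case. Origin: centre of the block's underside.
- sample_capacitor: Sample marker fixed beside the other case, the same way: a wooden block 55 x 50 x 35 mm carrying an upright capacitor like the loose ones. Origin: centre of the block's underside.
- transformer1: Loose small transformer (three or four are present): a dark steel core plate 42 x 18 mm and 35 mm high with a brown coil 28 x 32 mm round it, on a black base 42 x 32 x 5 mm; about 120 g. Origin: centre of its underside; x along the 42 mm side, z up.
- transformer2: Loose small transformer (three or four are present): a dark steel core plate 42 x 18 mm and 35 mm high with a brown coil 28 x 32 mm round it, on a black base 42 x 32 x 5 mm; about 120 g. Origin: centre of its underside; x along the 42 mm side, z up.
- transformer3: Loose small transformer (three or four are present): a dark steel core plate 42 x 18 mm and 35 mm high with a brown coil 28 x 32 mm round it, on a black base 42 x 32 x 5 mm; about 120 g. Origin: centre of its underside; x along the 42 mm side, z up.
- transformer4: Loose small transformer (three or four are present): a dark steel core plate 42 x 18 mm and 35 mm high with a brown coil 28 x 32 mm round it, on a black base 42 x 32 x 5 mm; about 120 g. Origin: centre of its underside; x along the 42 mm side, z up.
- capacitor1: Loose upright capacitor, a dark metal can 32 mm in diameter and 34 mm high, standing among the transformers; stays where it is. Origin: centre of its underside.
- capacitor2: Loose upright capacitor, a dark metal can 32 mm in diameter and 34 mm high, standing among the transformers; stays where it is. Origin: centre of its underside.
- foam: White foam block fixed on the bench near its left front, 200 x 110 x 30 mm, on which the pry tool lies. Origin: centre of its underside; x along its length; top 30 mm above the bench.
- pry_tool: Pry tool: black flat handle 100 x 22 x 14 mm, with a thin steel blade 16 mm wide and 2.5 mm thick sticking out 80 mm from one end at mid-height; 180 mm long in all, about 60 g. Origin: centre of the handle's underside; x points along the tool to the blade, z up. Either flat side may lie down.
- pry_tip (a point): End of the blade, 130 mm from the handle's centre along the tool's x, 7 mm above the tool's underside.
- pry_grip (a point): Good place to grip the tool: on the handle near its centre of mass, 30 mm from the handle's centre towards the blade and 100 mm from the blade's end, 7 mm above the tool's underside. The handle is 22 mm wide there.

How it is judged:
On the way, in this order (a step that is already met when the one before it is completed fails the run):
1. the cover of the case beside the transformer sample is levered up beyond 0.3 rad by the pry tool held in the fingers (((horizontal distance between sample_transformer and case_left below 0.16 m and value of joint lid_left above 0.3 rad and contact force between pry_tool and case_left above 0.2 N and contact force between the fingers and pry_tool above 1 N) or (horizontal distance between sample_transformer and case_right below 0.16 m and value of joint lid_right above 0.3 rad and contact force between pry_tool and case_right above 0.2 N and contact force between the fingers and pry_tool above 1 N))), for 0.1 s.
2. that cover stands open, beyond 1.3 rad (((horizontal distance between sample_transformer and case_left below 0.16 m and value of joint lid_left above 1.3 rad) or (horizontal distance between sample_transformer and case_right below 0.16 m and value of joint lid_right above 1.3 rad))), for 0.2 s.
3. all the transformers stand upright on that case's floor, with its cover still up and the fingers off them (((horizontal distance between sample_transformer and case_left below 0.16 m and (x of transformer1 in the frame of case_left between -0.065 and 0.065 m and y of transformer1 in the frame of case_left between -0.085 and 0.085 m and z of transformer1 in the frame of case_left between 0 and 0.012 m and angle between transformer1's own z axis and vertical below 0.3 rad) and (x of transformer2 in the frame of case_left between -0.065 and 0.065 m and y of transformer2 in the frame of case_left between -0.085 and 0.085 m and z of transformer2 in the frame of case_left between 0 and 0.012 m and angle between transformer2's own z axis and vertical below 0.3 rad) and (x of transformer3 in the frame of case_left between -0.065 and 0.065 m and y of transformer3 in the frame of case_left between -0.085 and 0.085 m and z of transformer3 in the frame of case_left between 0 and 0.012 m and angle between transformer3's own z axis and vertical below 0.3 rad) and (x of transformer4 in the frame of case_left between -0.065 and 0.065 m and y of transformer4 in the frame of case_left between -0.085 and 0.085 m and z of transformer4 in the frame of case_left between 0 and 0.012 m and angle between transformer4's own z axis and vertical below 0.3 rad) and value of joint lid_left above 0.5 rad and contact force between the fingers and transformer1 below 0.1 N and contact force between the fingers and transformer2 below 0.1 N and contact force between the fingers and transformer3 below 0.1 N and contact force between the fingers and transformer4 below 0.1 N) or (horizontal distance between sample_transformer and case_right below 0.16 m and (x of transformer1 in the frame of case_right between -0.065 and 0.065 m and y of transformer1 in the frame of case_right between -0.085 and 0.085 m and z of transformer1 in the frame of case_right between 0 and 0.012 m and angle between transformer1's own z axis and vertical below 0.3 rad) and (x of transformer2 in the frame of case_right between -0.065 and 0.065 m and y of transformer2 in the frame of case_right between -0.085 and 0.085 m and z of transformer2 in the frame of case_right between 0 and 0.012 m and angle between transformer2's own z axis and vertical below 0.3 rad) and (x of transformer3 in the frame of case_right between -0.065 and 0.065 m and y of transformer3 in the frame of case_right between -0.085 and 0.085 m and z of transformer3 in the frame of case_right between 0 and 0.012 m and angle between transformer3's own z axis and vertical below 0.3 rad) and (x of transformer4 in the frame of case_right between -0.065 and 0.065 m and y of transformer4 in the frame of case_right between -0.085 and 0.085 m and z of transformer4 in the frame of case_right between 0 and 0.012 m and angle between transformer4's own z axis and vertical below 0.3 rad) and value of joint lid_right above 0.5 rad and contact force between the fingers and transformer1 below 0.1 N and contact force between the fingers and transformer2 below 0.1 N and contact force between the fingers and transformer3 below 0.1 N and contact force between the fingers and transformer4 below 0.1 N))), for 0.2 s.
At the end, for the whole second after the job is handed in: Every transformer present stands upright (within 0.3 rad) on the floor of the case beside the transformer sample, at rest; both covers are shut (below 0.06 rad); the pry tool lies on top of the foam block, its handle's centre within the block's outline (((horizontal distance between sample_transformer and case_left below 0.16 m and (x of transformer1 in the frame of case_left between -0.065 and 0.065 m and y of transformer1 in the frame of case_left between -0.085 and 0.085 m and z of transformer1 in the frame of case_left between 0 and 0.012 m and angle between transformer1's own z axis and vertical below 0.3 rad) and (x of transformer2 in the frame of case_left between -0.065 and 0.065 m and y of transformer2 in the frame of case_left between -0.085 and 0.085 m and z of transformer2 in the frame of case_left between 0 and 0.012 m and angle between transformer2's own z axis and vertical below 0.3 rad) and (x of transformer3 in the frame of case_left between -0.065 and 0.065 m and y of transformer3 in the frame of case_left between -0.085 and 0.085 m and z of transformer3 in the frame of case_left between 0 and 0.012 m and angle between transformer3's own z axis and vertical below 0.3 rad) and (x of transformer4 in the frame of case_left between -0.065 and 0.065 m and y of transformer4 in the frame of case_left between -0.085 and 0.085 m and z of transformer4 in the frame of case_left between 0 and 0.012 m and angle between transformer4's own z axis and vertical below 0.3 rad) and value of joint each of lid_left, lid_right below 0.06 rad) or (horizontal distance between sample_transformer and case_right below 0.16 m and (x of transformer1 in the frame of case_right between -0.065 and 0.065 m and y of transformer1 in the frame of case_right between -0.085 and 0.085 m and z of transformer1 in the frame of case_right between 0 and 0.012 m and angle between transformer1's own z axis and vertical below 0.3 rad) and (x of transformer2 in the frame of case_right between -0.065 and 0.065 m and y of transformer2 in the frame of case_right between -0.085 and 0.085 m and z of transformer2 in the frame of case_right between 0 and 0.012 m and angle between transformer2's own z axis and vertical below 0.3 rad) and (x of transformer3 in the frame of case_right between -0.065 and 0.065 m and y of transformer3 in the frame of case_right between -0.085 and 0.085 m and z of transformer3 in the frame of case_right between 0 and 0.012 m and angle between transformer3's own z axis and vertical below 0.3 rad) and (x of transformer4 in the frame of case_right between -0.065 and 0.065 m and y of transformer4 in the frame of case_right between -0.085 and 0.085 m and z of transformer4 in the frame of case_right between 0 and 0.012 m and angle between transformer4's own z axis and vertical below 0.3 rad) and value of joint each of lid_right, lid_left below 0.06 rad)) and z of pry_tool in the frame of foam between 0.024 and 0.05 m and x of pry_tool in the frame of foam between -0.1 and 0.1 m and y of pry_tool in the frame of foam between -0.055 and 0.055 m and linear speed of each of pry_tool, transformer1, transformer2, transformer3, transformer4 below 0.03 m/s); the robot touches nothing.
It fails at once if the cover of the case beside the capacitor sample is raised beyond 0.1 rad ((horizontal distance between sample_transformer and case_left below 0.16 m and value of joint lid_right above 0.1 rad) or (horizontal distance between sample_transformer and case_right below 0.16 m and value of joint lid_left above 0.1 rad)).
It fails at once if a capacitor is shifted by more than 60 mm (distance of any of capacitor1, capacitor2 from where it was at the start of the episode above 0.06 m).
Of transformer1, transformer2, transformer3, transformer4 only 3 to 4 are there at a start; the rules pass over those that are not, and their reading is None.
At some moment in a run one of transformer1, transformer2, transformer3, transformer4 may be knocked a few centimetres aside while the robot is not near it.
It also fails if it takes over 208 s, if anything falls off the work surface, if the arm or the gripper's body presses on something with over 40 N, if the wrist force passes 120 N, or if a joint passes its speed limit or range.

## Robot

A 7-joint arm with a two-finger parallel gripper is mounted at the origin on the work surface. World frame = base frame: x ahead of the robot, y to its left, z up, the work surface at z = 0. Lengths are in m, angles in rad, forces in N, time in s.
With the tool pointing down it reaches from about 0.425 to 0.875 m from the base axis. Payload 8.4 kg.
Tool frame: the origin (TCP) lies at the very end of the fingers, on their centre line; the grasp point (between the pads) lies 19 mm behind it; z points along the fingers, y is the line along which they close (so a half turn about z gives the same grasp; the last joint's range is limited). The gripper opens to 87 mm and grips with 3 to 60 N. Pads are 19 mm wide; open, the fingers measure 117 mm over their backs; the gripper's body (75 mm by 190 mm) begins 51 mm behind the grasp point.
Start: joints at [-1.267, 0.333, 0.04, 1.465, -0.013, 1.343, -0.059], TCP at [0.255, 0.598, 0.223] pointing down, gripper open.
Joint ranges: [-2.58, 2.58], [-0.38, 2.09], [-1.3, 1.39], [0.25, 2.4], [-1.5, 4.64], [0.08, 2.09], [-2.65, 2.65]. Speed limits (rad/s): [2.22, 2.22, 2.79, 2.79, 3.14, 3.14, 3.14].

## Interface

Orientations are given as a rotation vector (axis times angle).
In Python, from plant import r gives the robot as it stands.
- The arm moves only by the tool move_arm, never from a script. Its argument "moves" is a list of rows, each an object with "delta_rot": the turn, a rotation vector about the world's x, y, z in units of 5 degrees (1.0 is 5 degrees), a list of three; "travel": the shift along the world's x, y, z in units of 25 mm (1.0 is 25 mm), a list of three; "grip": the closure, from 0 (fully open) to 1 (shut). In form: [{"delta_rot": [rx, ry, rz], "travel": [dx, dy, dz], "grip": grip}, ...]. A call has 1 to 20 rows; each row is the pose to reach, as a shift and turn from the pose commanded when the call began; what a row does not reach only later rows make up. A row lasts 1/12 s, in which the tool goes at most 41.7 mm and 7.16 degrees, less where a joint would pass 70% of its speed; a pose out of reach is approached as far as the arm can. A call with a gripper value outside its range is refused whole. The fingers move at their own pace and stop on an object; "grip_force" is the grip in N (left out, the last holds). Time passes only in rows, so rows that repeat a pose let the fingers close. It gives the time, the measured TCP pose, the force, the opening and the grip force at its end, in the units of the state.
- r.sense(): the state, without advancing time (a new reading comes with each control period).
- r.read_camera(name): name is "scene" or "top" or "wrist"; returns a dict with "img" (420x560x3 uint8, red, green, blue), "z_map" (420x560 float32, m along the optical axis (not along the pixel's ray), 0 where there is no reading), "intrinsics" (3x3 intrinsics, pixels), "distortion" ([k1, k2, p1, p2, k3] as OpenCV has them; the pictures are not rectified), "eye" and "attitude" of the camera in the world; the wrist camera has in their place "tool_from_camera" (4x4, takes a point from camera to tool coordinates, whose origin is the TCP and whose axes are the flange's). Camera axes: x right, y down, z forward; pixel columns grow to the right and rows downward; lengths in m; the calibration is good to about 2 mm. A picture is of the moment at which its call begins: read the wrist's pose just before it.
- r.sign_off(): hands the job in; it is judged then, once.
The state is a dict: "time": time; "q": joint angles; "qvel": joint speeds; "joint_torque": joint torques, N m; "ee_pos": TCP position; "ee_rot": TCP orientation; "ft_force": force on the tool from outside, world axes, zero at the start; "ft_torque": the same for the moment, N m; "gripper_width": finger opening in m; "gripper_force": force on a finger pad.
Only numpy, scipy, OpenCV 4.12 (cv2) and the standard library are available. Lean on these libraries where they do the work, as an engineer would, in place of code of your own. Each camera call takes 0.05 s, during which the arm holds its last target. There are 200 camera calls.

## Working session

There is one attempt and no reset: what is moved stays moved. The work goes in short steps, Python scripts to look and compute and a tool call to move; the robot and the scene stay as the last step left them, time stands still between calls to the robot, and variables do not carry over. Pictures are saved under pics/ and viewed, at most 14 in all, crops included, and the job is handed in when it is done.

Besides the shell and the picture viewer there is one more tool, called in YAML: its name, and indented under it one key for each argument. move_arm: Moves the arm, as the interface text tells. Its arguments: {"type":"object","properties":{"moves":{"type":"array","items":{"type":"object","properties":{"delta_rot":{"type":"array","items":{"type":"number"}},"travel":{"type":"array","items":{"type":"number"}},"grip":{"type":"number"}}}},"grip_force":{"type":"number"}},"required":["moves"]}

```bash
ls; mkdir -p pics; cat > h.py <<'E'
import numpy as np, cv2
from scipy.spatial.transform import Rotation as R
from plant import r
def cam(n):
    s=r.sense(); c=r.read_camera(n)
    if n=='wrist':
        T=np.eye(4);T[:3,:3]=R.from_rotvec(s['ee_rot']).as_matrix();T[:3,3]=s['ee_pos'];T=T@c['tool_from_camera']
    else:
        T=np.eye(4);a=np.array(c['attitude']);T[:3,:3]=a if a.shape==(3,3) else R.from_rotvec(a).as_matrix();T[:3,3]=c['eye']
    c['T']=T;return c
def cloud(c):
    h,w=c['z_map'].shape;u,v=np.meshgrid(np.arange(w),np.arange(h))
    p=cv2.undistortPoints(np.stack([u,v],-1).reshape(-1,1,2).astype(float),np.array(c['intrinsics']),np.array(c['distortion'])).reshape(h,w,2)
    z=c['z_map'];P=np.dstack([p[...,0]*z,p[...,1]*z,z])@c['T'][:3,:3].T+c['T'][:3,3]
    P[z==0]=np.nan;return P
def plane(c,uv,z):
    p=cv2.undistortPoints(np.array(uv,float).reshape(-1,1,2),np.array(c['intrinsics']),np.array(c['distortion'])).reshape(-1,2)
    d=np.c_[p,np.ones(len(p))]@c['T'][:3,:3].T;e=c['T'][:3,3]
    return e+d*((z-e[2])/d[:,2])[:,None]
def save(c,n): cv2.imwrite('pics/'+n+'.png',c['img'][...,::-1])
E
python3 - <<'E'
from h import *
s=r.sense();print(s)
for n in('top','scene'):
    c=cam(n);save(c,n+'0');np.save(n+'0.npy',cloud(c));print(n,c['eye'],c['attitude'],c['intrinsics'],c['distortion'])
E
```

```text
pics
{'time': 0.0, 'q': array([-1.26721666,  0.3339032 ,  0.03987208,  1.46625558, -0.01341601,
        1.34331947, -0.05854616]), 'qvel': array([-0.00116994, -0.00215997,  0.00044232, -0.00082353, -0.00052392,
       -0.00319927, -0.00107474]), 'joint_torque': array([-4.26063107e-04, -6.56375384e+01,  1.33467894e+00, -4.03812468e+01,
       -5.99007541e-02,  4.51138092e-02,  1.60771124e-04]), 'ee_pos': array([0.25462159, 0.59754206, 0.22167192]), 'ee_rot': array([-6.28470527e-01, -3.07785100e+00,  2.51767835e-03]), 'ft_force': array([-0.11048588,  0.06558921, -0.03860126]), 'ft_torque': array([ 0.02436791,  0.00134408, -0.04275433]), 'gripper_force': 0.0, 'gripper_width': 0.08687463751632583}
top [0.42864585 0.01274333 0.93420289] [-2.18016255  2.19257678 -0.13338323] [[403.42931407   0.         283.21049889]
 [  0.         403.42931407 207.21147726]
 [  0.           0.           1.        ]] [-0.04342121  0.          0.          0.          0.        ]
scene [ 0.79938313 -0.3632104   0.77083769] [-2.41807878 -0.85212707  0.26429554] [[448.5969484    0.         281.44555466]
 [  0.         448.5969484  210.58369987]
 [  0.           0.           1.        ]] [-0.04524548  0.          0.          0.          0.        ]
```

View pics/top0.png

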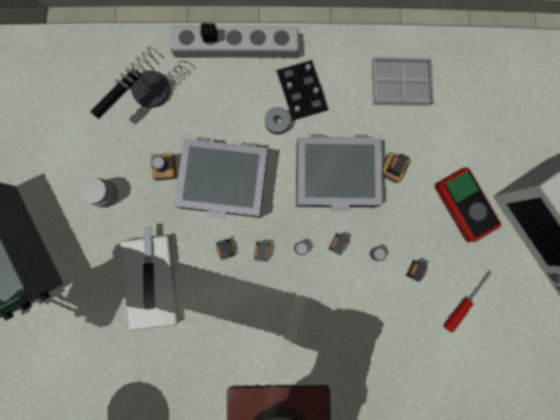

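View pics/scene0.png

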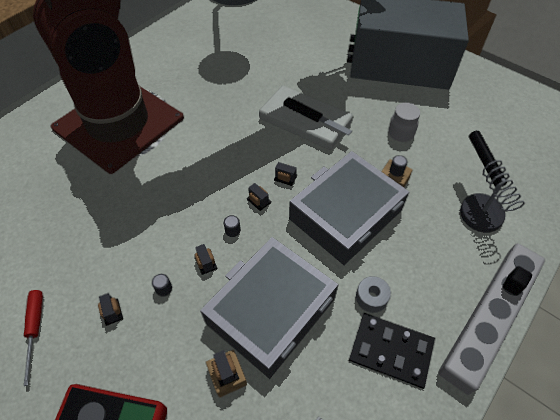

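Transformer sample (396,166 in top view) stands beside the right case, so case_right is the target. There are four transformers, at (226,248), (262,250), (339,243) and (416,270), and capacitors at (302,247) and (379,254). The tool lies at about (148,270), blade pointing away from the robot.

```bash
python3 - <<'E'
from h import *
P=np.load('top0.npy');im=cv2.imread('pics/top0.png')
def rep(n,m):
    k=cv2.connectedComponentsWithStats(m.astype(np.uint8))
    for i in range(1,k[0]):
        if k[2][i,4]<25: continue
        q=P[k[1]==i][:,:2];q=q[~np.isnan(q[:,0])]
        b=cv2.minAreaRect((q*1000).astype(np.float32))
        z=P[k[1]==i][:,2]
        print(n,k[2][i],np.round(k[3][i]),'rect',np.round(b[0]),np.round(b[1]),round(b[2],1),'z',np.round(np.nanpercentile(z,[5,50,95]),3))
Z=P[...,2]
v,u=np.mgrid[:420,:560]
rep('loose',(Z>.015)&(v>225)&(v<290)&(u>190)&(u<440))
rep('case',(Z>.045)&(v>120)&(v<225)&(u>170)&(u<420))
rep('foam',(Z>.02)&(v>220)&(v<340)&(u>110)&(u<185))
rep('tool',(Z>.036)&(v>220)&(v<340)&(u>110)&(u<185))
g=im.max(2)
rep('handle',(g<45)&(v>240)&(v<320)&(u>135)&(u<160))
for p in [(30,210),(30,250),(30,190),(97,190),(148,250),(148,270),(148,235)]: print(p,np.round(P[p[1],p[0]],3))
big=cv2.resize(im[120:340,100:450],None,fx=2.28,fy=2.28,interpolation=cv2.INTER_CUBIC);cv2.imwrite('pics/crop0.png',big)
E
```

```text
loose [331 234  17  21 241] [340. 244.] rect [ 430. -140.] [32. 42.] 62.8 z [0.023 0.033 0.037]
loose [216 240  17  20 241] [224. 249.] rect [420. 120.] [42. 32.] 14.3 z [0.025 0.034 0.037]
loose [254 242  16  20 231] [261. 252.] rect [415.  36.] [32. 42.] 81.7 z [0.026 0.034 0.036]
loose [294 242  15  14 160] [301. 248.] rect [421. -52.] [30. 29.] 89.0 z [0.031 0.034 0.037]
loose [371 247  15  15 177] [378. 254.] rect [ 407. -226.] [31. 30.] 5.7 z [0.023 0.034 0.037]
loose [409 261  19  21 265] [418. 270.] rect [ 369. -318.] [33. 42.] 63.3 z [0.02  0.033 0.037]
case [ 298  134   84   77 5840] [339. 171.] rect [ 589. -136.] [184. 170.] 89.1 z [0.062 0.065 0.068]
case [ 174  137   94   81 6062] [221. 177.] rect [576. 124.] [186. 170.] 83.0 z [0.062 0.065 0.068]
case [389 153  19  22 281] [398. 164.] rect [ 607. -270.] [32. 45.] 62.8 z [0.051 0.068 0.072]
foam [ 120  227   58  103 4566] [148. 282.] rect [359. 289.] [223. 111.] 6.5 z [0.026 0.03  0.044]
tool [143 227  12  83 713] [148. 272.] rect [382. 286.] [179.  23.] 3.8 z [0.037 0.042 0.046]
handle [143 262  11  40 361] [148. 280.] rect [351. 283.] [85. 21.] 3.6 z [0.039 0.044 0.046]
(30, 210) [ 0.513  0.576 -0.001]
(30, 250) [0.421 0.531 0.067]
(30, 190) [0.559 0.577 0.002]
(97, 190) [0.549 0.39  0.069]
(148, 250) [0.42  0.286 0.038]
(148, 270) [0.376 0.284 0.042]
(148, 235) [0.453 0.286 0.041]
```

View pics/crop0.png

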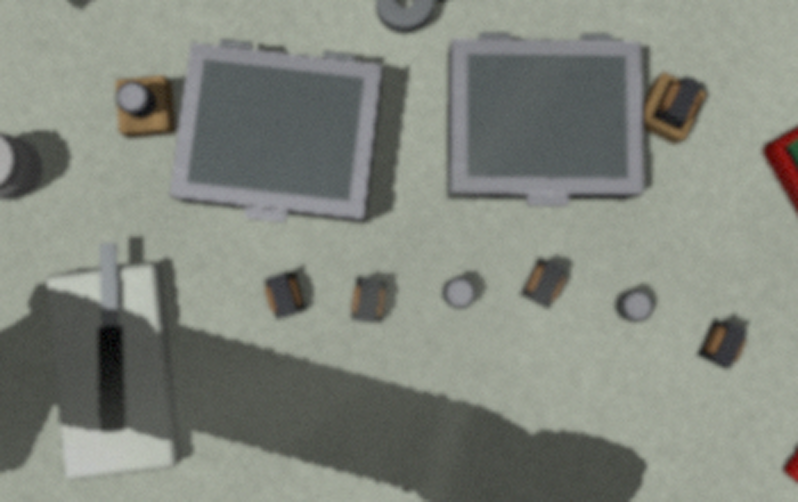

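```bash
cat >> h.py <<'E'
def go(x,y,z,yaw=None,pitch=0.):
    """delta to TCP target; yaw = closing line angle deg; pitch = lean (deg) about world y"""
    s=r.sense();R0=R.from_rotvec(s['ee_rot'])
    t=(np.array([x,y,z])-s['ee_pos'])/.025
    w=np.zeros(3)
    if yaw is not None:
        yv=R0.as_matrix()[:,1];cur=np.degrees(np.arctan2(yv[1],yv[0]));d=(yaw-cur+90)%180-90
        a=np.radians(cur+d);Y=np.array([np.cos(a),np.sin(a),0]);Z=np.array([0,0,-1.]);M=R.from_matrix(np.c_[np.cross(Y,Z),Y,Z])
        w=((R.from_euler('y',pitch,degrees=True)*M)*R0.inv()).as_rotvec(degrees=True)/5
    print('travel',np.round(t,2),'rot',np.round(w,2),'pos',np.round(s['ee_pos'],4),'t',round(s['time'],2),'q',np.round(s['q'],2),'w',round(s['gripper_width'],4))
E
python3 - <<'E'
from h import *
for n in('top0','scene0'):
    P=np.load(n+'.npy').reshape(-1,3)
    m=(P[:,1]>.37)&(P[:,1]<.9)&(P[:,0]>.1)&(P[:,0]<.62)&(P[:,2]>.02)
    q=P[m];print(n,len(q),np.round(np.percentile(q,[1,25,50,75,99],axis=0),3))
    m=(P[:,1]>.36)&(P[:,1]<.6)&(P[:,2]>.09);q=P[m];
    if len(q):print(np.round(np.c_[q.min(0),q.max(0)],3))
go(.372,.285,.12,93.7)
E
```

```text
top0 5549 [[0.281 0.373 0.022]
 [0.36  0.502 0.052]
 [0.414 0.525 0.078]
 [0.496 0.549 0.127]
 [0.571 0.605 0.152]]
[[0.296 0.747]
 [0.36  0.587]
 [0.09  0.154]]
scene0 9302 [[0.301 0.373 0.022]
 [0.391 0.522 0.069]
 [0.452 0.565 0.124]
 [0.514 0.603 0.15 ]
 [0.574 0.718 0.153]]
[[0.281 0.741]
 [0.36  0.6  ]
 [0.09  0.154]]
travel [  4.69 -12.5   -4.07] rot [ 0.02 -0.    5.36] pos [0.2546 0.5976 0.2218] t 0.1 q [-1.27  0.33  0.04  1.47 -0.01  1.34 -0.06] w 0.087
```

move_arm:
  moves:
    - {"delta_rot": [0, 0, 2.7], "travel": [4.69, -12.5, 0], "grip": 0}
    - {"delta_rot": [0, 0, 5.36], "travel": [4.69, -12.5, 0], "grip": 0}
    - {"delta_rot": [0, 0, 5.36], "travel": [4.69, -12.5, 0], "grip": 0}
    - {"delta_rot": [0, 0, 5.36], "travel": [4.69, -12.5, 0], "grip": 0}
    - {"delta_rot": [0, 0, 5.36], "travel": [4.69, -12.5, 0], "grip": 0}
    - {"delta_rot": [0, 0, 5.36], "travel": [4.69, -12.5, 0], "grip": 0}
    - {"delta_rot": [0, 0, 5.36], "travel": [4.69, -12.5, 0], "grip": 0}
    - {"delta_rot": [0, 0, 5.36], "travel": [4.69, -12.5, 0], "grip": 0}
    - {"delta_rot": [0, 0, 5.36], "travel": [4.69, -12.5, 0], "grip": 0}
    - {"delta_rot": [0, 0, 5.36], "travel": [4.69, -12.5, -2], "grip": 0}
    - {"delta_rot": [0, 0, 5.36], "travel": [4.69, -12.5, -4.07], "grip": 0}
    - {"delta_rot": [0, 0, 5.36], "travel": [4.69, -12.5, -4.07], "grip": 0}
    - {"delta_rot": [0, 0, 5.36], "travel": [4.69, -12.5, -4.07], "grip": 0}
    - {"delta_rot": [0, 0, 5.36], "travel": [4.69, -12.5, -4.07], "grip": 0}
    - {"delta_rot": [0, 0, 5.36], "travel": [4.69, -12.5, -4.07], "grip": 0}
    - {"delta_rot": [0, 0, 5.36], "travel": [4.69, -12.5, -4.07], "grip": 0}
  grip_force: 55

```text
time: 1.43
ee_pos: [0.373, 0.2864, 0.1227]
ee_rot: [-0.102, 3.138, 0.003]
ft_force: [1.0, -0.2, 0.0]
gripper_width: 0.0871
gripper_force: 0.0
```

```bash
python3 - <<'E'
from h import *
c=cam('wrist');save(c,'w1');P=cloud(c)
m=P[...,2]>.036
k=cv2.connectedComponentsWithStats(m.astype(np.uint8))
for i in range(1,k[0]):
    if k[2][i,4]>400:
        q=P[k[1]==i];b=cv2.minAreaRect((q[:,:2]*1000).astype(np.float32));print(k[2][i],b,np.nanmedian(q[:,2]))
go(.372,.285,.035,93.7)
print(c['tool_from_camera'].round(3))
E
```

```text
[    0   117   560   303 91021] ((373.225830078125, 347.01336669921875), (289.0377502441406, 247.9401397705078), 60.52653503417969) 0.2171577315736104
travel [-0.04 -0.05 -3.5 ] rot [-0.02  0.02 -0.01] pos [0.3729 0.2864 0.1226] t 1.48 q [-0.92  0.04  0.18  2.02 -0.01  1.07  0.9 ] w 0.0873
[[ 0.001 -0.965 -0.261  0.07 ]
 [ 1.     0.001 -0.     0.001]
 [ 0.    -0.261  0.965 -0.16 ]
 [ 0.     0.     0.     1.   ]]
```

View pics/w1.png

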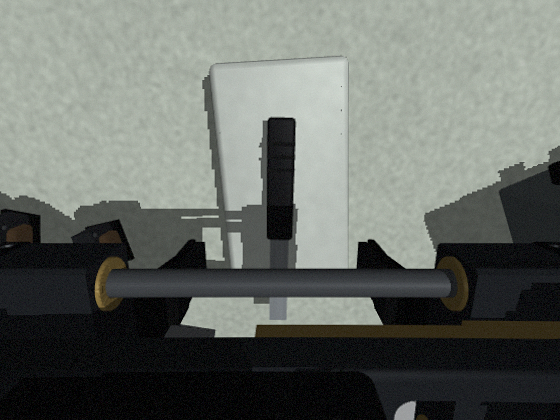

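The wrist view shows the handle at columns 268–295, centred between the fingers and aligned. Next I go down and grip.

move_arm:
  moves:
    - {"delta_rot": [0, 0, 0], "travel": [0, -0.05, -1.6], "grip": 0}
    - {"delta_rot": [0, 0, 0], "travel": [0, -0.05, -3], "grip": 0}
    - {"delta_rot": [0, 0, 0], "travel": [0, -0.05, -3.5], "grip": 0}
    - {"delta_rot": [0, 0, 0], "travel": [0, -0.05, -3.5], "grip": 0}
    - {"delta_rot": [0, 0, 0], "travel": [0, -0.05, -3.5], "grip": 0.5}
    - {"delta_rot": [0, 0, 0], "travel": [0, -0.05, -3.5], "grip": 0.9}
    - {"delta_rot": [0, 0, 0], "travel": [0, -0.05, -3.5], "grip": 1}
    - {"delta_rot": [0, 0, 0], "travel": [0, -0.05, -3.5], "grip": 1}
    - {"delta_rot": [0, 0, 0], "travel": [0, -0.05, -3.5], "grip": 1}
    - {"delta_rot": [0, 0, 0], "travel": [0, -0.05, -3.5], "grip": 1}
    - {"delta_rot": [0, 0, 0], "travel": [0, -0.05, -3.5], "grip": 1}
    - {"delta_rot": [0, 0, 0], "travel": [0, -0.05, -3.5], "grip": 1}
  grip_force: 55

```text
time: 2.48
ee_pos: [0.3721, 0.2842, 0.0334]
ee_rot: [-0.102, 3.14, 0.0]
ft_force: [-0.1, 0.2, 0.3]
gripper_width: 0.0421
gripper_force: 0.0
```

move_arm:
  moves:
    - {"delta_rot": [0, 0, 0], "travel": [0, 0, 0], "grip": 1}
    - {"delta_rot": [0, 0, 0], "travel": [0, 0, 0], "grip": 1}
    - {"delta_rot": [0, 0, 0], "travel": [0, 0, 0], "grip": 1}
    - {"delta_rot": [0, 0, 0], "travel": [0, 0, 0], "grip": 1}
    - {"delta_rot": [0, 0, 0], "travel": [0, 0, 0], "grip": 1}
    - {"delta_rot": [0, 0, 0], "travel": [0, 0, 0], "grip": 1}
    - {"delta_rot": [0, 0, 0], "travel": [0, 0, 0], "grip": 1}
    - {"delta_rot": [0, 0, 0], "travel": [0, 0, 1], "grip": 1}
    - {"delta_rot": [0, 0, 0], "travel": [0, 0, 2.5], "grip": 1}
    - {"delta_rot": [0, 0, 0], "travel": [0, 0, 4], "grip": 1}
    - {"delta_rot": [0, 0, 0], "travel": [0, 0, 4], "grip": 1}
    - {"delta_rot": [0, 0, 0], "travel": [0, 0, 4], "grip": 1}
  grip_force: 55

```text
time: 3.48
ee_pos: [0.3731, 0.2852, 0.1354]
ee_rot: [-0.102, 3.137, 0.005]
ft_force: [-1.2, 0.6, -1.1]
gripper_width: 0.0216
gripper_force: 54.9
```

```bash
python3 - <<'E'
from h import *
c=cam('top');P=cloud(c)
m=(P[...,2]>.09)&(P[...,2]<.2)&(P[...,0]>.4)&(P[...,0]<.55)&(P[...,1]>.2)&(P[...,1]<.35)
q=P[m];print(len(q),np.round(np.percentile(q,[2,50,98],axis=0),4))
print(r.sense()['gripper_force'])
go(.39,-.136,.13,89.1)
E
```

```text
276 [[0.4113 0.28   0.1378]
 [0.4423 0.288  0.1403]
 [0.4717 0.2966 0.1434]]
54.88356292247772
travel [  0.71 -16.82  -0.15] rot [-0.01  0.01 -0.92] pos [0.3722 0.2844 0.1337] t 3.53 q [-0.92  0.03  0.18  2.01 -0.01  1.1   0.89] w 0.0212
```

move_arm:
  moves:
    - {"delta_rot": [0, 0, 0], "travel": [3.9, -7.4, 0], "grip": 1}
    - {"delta_rot": [0, 0, 0], "travel": [3.9, -7.4, 0], "grip": 1}
    - {"delta_rot": [0, 0, 0], "travel": [3.9, -7.4, 0], "grip": 1}
    - {"delta_rot": [0, 0, 0], "travel": [3.9, -7.4, 0], "grip": 1}
    - {"delta_rot": [0, 0, 0], "travel": [3.9, -7.4, 0], "grip": 1}
    - {"delta_rot": [0, 0, -0.9], "travel": [3.9, -15.4, 0], "grip": 1}
    - {"delta_rot": [0, 0, -0.9], "travel": [3.9, -15.4, 0], "grip": 1}
    - {"delta_rot": [0, 0, -0.9], "travel": [3.9, -15.4, 0], "grip": 1}
    - {"delta_rot": [0, 0, -0.9], "travel": [3.9, -15.4, 0], "grip": 1}
    - {"delta_rot": [0, 0, -0.9], "travel": [3.9, -15.4, 0], "grip": 1}
    - {"delta_rot": [0, 0, -0.9], "travel": [1.6, -19, 0], "grip": 1}
    - {"delta_rot": [0, 0, -0.9], "travel": [1.6, -19, 0], "grip": 1}
    - {"delta_rot": [0, 0, -0.9], "travel": [1.6, -19, 0], "grip": 1}
    - {"delta_rot": [0, 0, -0.9], "travel": [1.6, -19, 0], "grip": 1}
    - {"delta_rot": [0, 0, -0.9], "travel": [1.6, -19, 0], "grip": 1}
    - {"delta_rot": [0, 0, -0.9], "travel": [1.6, -19, 0], "grip": 1}

```text
time: 4.87
ee_pos: [0.4117, -0.1901, 0.1324]
ee_rot: [-0.021, -3.14, -0.0]
ft_force: [0.3, -0.3, 0.1]
gripper_width: 0.0213
gripper_force: 54.9
```

```bash
python3 - <<'E'
from h import *
c=cam('top');save(c,'t2');P=cloud(c)
m=(P[...,2]>.10)&(P[...,2]<.17)&(P[...,0]>.45)&(P[...,0]<.56)&(P[...,1]>-.25)&(P[...,1]<-.14)
q=P[m];print(len(q),np.round(np.percentile(q,[2,50,98],axis=0),4))
S=np.load('top0.npy');Z=S[...,2]
# tab front and cover edges
m=(Z>.055)&(S[...,0]<.512)&(S[...,0]>.49)&(S[...,1]<-.1)&(S[...,1]>-.2);q=S[m];print('tab',len(q),np.round(np.percentile(q,[2,50,98],axis=0),4))
for y in(-.21,-.17,-.1,-.06):
    m=(Z>.055)&(abs(S[...,1]-y)<.01)&(S[...,0]>.49)&(S[...,0]<.7);print(y,np.round(np.percentile(S[m][:,0],[1,99]),4))
go(.408,-.19,.0505,89.1)
E
```

```text
211 [[ 0.4514 -0.1979  0.1344]
 [ 0.4812 -0.1911  0.1369]
 [ 0.5095 -0.1845  0.1395]]
tab 74 [[ 0.5038 -0.1551  0.0612]
 [ 0.5072 -0.1354  0.0645]
 [ 0.5107 -0.1158  0.0671]]
-0.21 [0.5151 0.6643]
-0.17 [0.5168 0.6689]
-0.1 [0.5174 0.6712]
-0.06 [0.5175 0.6659]
travel [-0.16 -0.01 -3.28] rot [ 0.   -0.02 -0.04] pos [ 0.4121 -0.1898  0.1325] t 4.92 q [-0.36 -0.03  0.7   2.06  0.02  1.1   1.88] w 0.0213
```

move_arm:
  moves:
    - {"delta_rot": [0, 0, 0], "travel": [-0.25, 0, -1], "grip": 1}
    - {"delta_rot": [0, 0, 0], "travel": [-0.25, 0, -2.3], "grip": 1}
    - {"delta_rot": [0, 0, 0], "travel": [-0.25, 0, -3.25], "grip": 1}
    - {"delta_rot": [0, 0, 0], "travel": [-0.25, 0, -3.25], "grip": 1}
    - {"delta_rot": [0, 0, 0], "travel": [-0.25, 0, -3.25], "grip": 1}
    - {"delta_rot": [0, 0, 0], "travel": [-0.25, 1, -3.25], "grip": 1}
    - {"delta_rot": [0, 0, 0], "travel": [-0.25, 2.15, -3.25], "grip": 1}
    - {"delta_rot": [0, 0, 0], "travel": [-0.25, 2.15, -3.25], "grip": 1}
    - {"delta_rot": [0, 0, 0], "travel": [-0.25, 2.15, -3.25], "grip": 1}
    - {"delta_rot": [0, 0, 0], "travel": [-0.25, 2.15, -3.25], "grip": 1}

```text
time: 5.75
ee_pos: [0.407, -0.1372, 0.0534]
ee_rot: [0.02, 3.139, -0.0]
ft_force: [0.3, 0.1, -0.6]
gripper_width: 0.0217
gripper_force: 54.9
```

```bash
python3 - <<'E'
from h import *
s=r.sense();print(s['ft_force'])
go(.446,-.136,.0505,89.1)
E
```

```text
[ 0.26452552  0.08944731 -0.56050853]
travel [ 1.56  0.05 -0.12] rot [ 0.    0.03 -0.04] pos [ 0.407  -0.1372  0.0534] t 5.75 q [-0.42  0.04  0.67  2.2  -0.04  0.91  1.82] w 0.0217
```

move_arm:
  moves:
    - {"delta_rot": [0, 0, 0], "travel": [0, 0.05, -0.15], "grip": 1}
    - {"delta_rot": [0, 0, 0], "travel": [0.4, 0.05, -0.15], "grip": 1}
    - {"delta_rot": [0, 0, 0], "travel": [0.8, 0.05, -0.15], "grip": 1}
    - {"delta_rot": [0, 0, 0], "travel": [1.2, 0.05, -0.15], "grip": 1}
    - {"delta_rot": [0, 0, 0], "travel": [1.56, 0.05, -0.15], "grip": 1}
    - {"delta_rot": [0, 0, 0], "travel": [1.56, 0.05, -0.15], "grip": 1}
    - {"delta_rot": [0, 0, 0], "travel": [1.56, 0.05, -0.15], "grip": 1}

```text
time: 6.33
ee_pos: [0.445, -0.1362, 0.0481]
ee_rot: [-0.022, -3.141, 0.001]
ft_force: [-0.1, -0.2, -0.1]
gripper_width: 0.0213
gripper_force: 54.9
```

```bash
python3 - <<'E'
from h import *
s=r.sense();print(s['ft_force'])
go(.446,-.136,.0505,89.1)
x0,y0,z0=s['ee_pos']
# arc of the tip, d=120 about hinge (.667,.060)
for th in np.arange(0,1.81,.15):
    print(round(th,2),np.round([( .667-.12*np.cos(th)-.100-x0)/.025,(.060+.12*np.sin(th)-.0049-z0)/.025],2))
E
```

```text
[-0.14644926 -0.23624415 -0.06781787]
travel [0.04 0.01 0.1 ] rot [ 0.01 -0.01 -0.02] pos [ 0.445  -0.1362  0.0481] t 6.33 q [-0.41  0.15  0.66  2.12 -0.12  0.91  1.87] w 0.0213
0.0 [0.08 0.28]
0.15 [0.13 1.  ]
0.3 [0.29 1.7 ]
0.45 [0.56 2.37]
0.6 [0.92 2.99]
0.75 [1.37 3.55]
0.9 [1.9  4.04]
1.05 [2.49 4.44]
1.2 [3.14 4.75]
1.35 [3.83 4.96]
1.5 [4.54 5.07]
1.65 [5.26 5.06]
1.8 [5.97 4.95]
```

move_arm:
  moves:
    - {"delta_rot": [0, 0, 0], "travel": [0.08, 0, 0.28], "grip": 1}
    - {"delta_rot": [0, 0, 0], "travel": [0.1, 0, 0.6], "grip": 1}
    - {"delta_rot": [0, 0, 0], "travel": [0.13, 0, 1.0], "grip": 1}
    - {"delta_rot": [0, 0, 0], "travel": [0.2, 0, 1.35], "grip": 1}
    - {"delta_rot": [0, 0, 0], "travel": [0.29, 0, 1.7], "grip": 1}
    - {"delta_rot": [0, 0, 0], "travel": [0.42, 0, 2.05], "grip": 1}
    - {"delta_rot": [0, 0, 0], "travel": [0.56, 0, 2.37], "grip": 1}
    - {"delta_rot": [0, 0, 0], "travel": [0.74, 0, 2.7], "grip": 1}
    - {"delta_rot": [0, 0, 0], "travel": [0.92, 0, 3.0], "grip": 1}
    - {"delta_rot": [0, 0, 0], "travel": [0.92, 0, 3.0], "grip": 1}
    - {"delta_rot": [0, 0, 0], "travel": [0.92, 0, 3.0], "grip": 1}

```text
time: 7.25
ee_pos: [0.4689, -0.1358, 0.1239]
ee_rot: [0.021, 3.14, -0.0]
ft_force: [-0.5, -0.0, -0.5]
gripper_width: 0.0212
gripper_force: 54.9
```

```bash
cat >> h.py <<'E'
def lid(c=None):
    """cover angle of right case from the depth of its rear/middle part (top camera)"""
    P=cloud(c or cam('top'));m=(P[...,1]<-.165)&(P[...,1]>-.215)&(P[...,0]>.53)&(P[...,0]<.72)&(P[...,2]>.06)&(P[...,2]<.23)
    q=P[m];b=cv2.fitLine((q[:,[0,2]]).astype(np.float32),cv2.DIST_HUBER,0,.001,.001).ravel();print('lid',len(q),np.arctan(-b[1]/b[0]),np.round(np.percentile(q,[2,98],axis=0),3))
E
python3 - <<'E'
from h import *
s=r.sense();print(s['ft_force'])
lid()
c=cam('scene');save(c,'s3')
go(.446,-.136,.0505,89.1)
E
```

```text
[-0.51354297 -0.01107397 -0.53455119]
lid 671 0.63101965 [[ 0.568 -0.214  0.063]
 [ 0.67  -0.166  0.137]]
travel [-0.88 -0.01 -2.91] rot [ 0.    0.   -0.03] pos [ 0.4681 -0.1358  0.1232] t 7.35 q [-0.44  0.08  0.67  2.   -0.06  1.08  1.81] w 0.0213
```

View pics/s3.png

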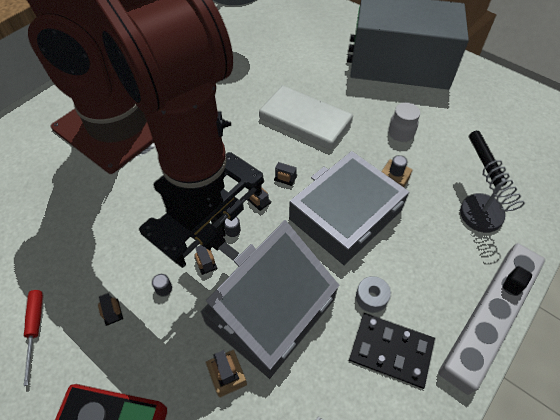

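The cover is at 0.63 rad, lifted by the blade. I'll carry on along the arc.

move_arm:
  moves:
    - {"delta_rot": [0, 0, 0], "travel": [0.22, 0, 0.3], "grip": 1}
    - {"delta_rot": [0, 0, 0], "travel": [0.45, 0, 0.56], "grip": 1}
    - {"delta_rot": [0, 0, 0], "travel": [0.7, 0, 0.8], "grip": 1}
    - {"delta_rot": [0, 0, 0], "travel": [0.98, 0, 1.05], "grip": 1}
    - {"delta_rot": [0, 0, 0], "travel": [1.27, 0, 1.25], "grip": 1}
    - {"delta_rot": [0, 0, 0], "travel": [1.57, 0, 1.45], "grip": 1}
    - {"delta_rot": [0, 0, 0], "travel": [1.9, 0, 1.6], "grip": 1}
    - {"delta_rot": [0, 0, 0], "travel": [2.22, 0, 1.76], "grip": 1}
    - {"delta_rot": [0, 0, 0], "travel": [2.6, 0, 1.87], "grip": 1}
    - {"delta_rot": [0, 0, 0], "travel": [2.91, 0, 1.97], "grip": 1}
    - {"delta_rot": [0, 0, 0], "travel": [3.27, 0, 2.03], "grip": 1}
    - {"delta_rot": [0, 0, 0], "travel": [3.62, 0, 2.05], "grip": 1}
    - {"delta_rot": [0, 0, 0], "travel": [4.0, 0, 2.05], "grip": 1}
    - {"delta_rot": [0, 0, 0], "travel": [4.34, 0, 2.05], "grip": 1}
    - {"delta_rot": [0, 0, 0], "travel": [4.6, 0, 2.0], "grip": 1}
    - {"delta_rot": [0, 0, 0], "travel": [4.6, 0, 2.0], "grip": 1}
    - {"delta_rot": [0, 0, 0], "travel": [4.6, 0, 2.0], "grip": 1}

```text
time: 8.77
ee_pos: [0.5831, -0.1357, 0.173]
ee_rot: [-0.021, -3.141, 0.0]
ft_force: [0.4, -0.2, -0.5]
gripper_width: 0.0214
gripper_force: 54.9
```

```bash
python3 - <<'E'
from h import *
s=r.sense();print(s['ft_force'],s['ee_pos'])
c=cam('scene');P=cloud(c)
m=(P[...,1]<-.06)&(P[...,1]>-.2)&(P[...,0]>.645)&(P[...,0]<.75)&(P[...,2]>.075)&(P[...,2]<.23)
q=P[m];print(len(q),np.round(np.percentile(q,[2,50,98],axis=0),3))
b=cv2.fitLine((q[:,[0,2]]).astype(np.float32),cv2.DIST_HUBER,0,.001,.001).ravel();print(b,np.arctan2(b[1],-b[0]))
E
```

```text
[ 0.42169561 -0.24549747 -0.52854332] [ 0.58307181 -0.13570358  0.1729902 ]
921 [[ 0.647 -0.196  0.091]
 [ 0.691 -0.139  0.183]
 [ 0.697 -0.065  0.22 ]]
[0.33390164 0.94260794 0.6861804  0.18807313] 1.9112362
```

move_arm:
  moves:
    - {"delta_rot": [0, 0, 0], "travel": [-4.5, 0, 0], "grip": 1}
    - {"delta_rot": [0, 0, 0], "travel": [-4.5, 0, 0], "grip": 1}
    - {"delta_rot": [0, 0, 0], "travel": [-4.5, 0, 0], "grip": 1}
    - {"delta_rot": [0, 0, 0], "travel": [-4.5, 4.7, 0], "grip": 1}
    - {"delta_rot": [0, 0, 0], "travel": [-4.5, 9.4, 0], "grip": 1}
    - {"delta_rot": [0, 0, 0], "travel": [-4.5, 9.4, 0], "grip": 1}
    - {"delta_rot": [0, 0, 0], "travel": [-4.5, 9.4, 0], "grip": 1}
    - {"delta_rot": [0, 0, 0], "travel": [-4.5, 9.4, 0], "grip": 1}
    - {"delta_rot": [0, 0, 0], "travel": [-4.5, 9.4, 0], "grip": 1}
    - {"delta_rot": [0, 0, 0.9], "travel": [-8.35, 16.8, 0], "grip": 1}
    - {"delta_rot": [0, 0, 0.9], "travel": [-8.35, 16.8, 0], "grip": 1}
    - {"delta_rot": [0, 0, 0.9], "travel": [-8.35, 16.8, 0], "grip": 1}
    - {"delta_rot": [0, 0, 0.9], "travel": [-8.35, 16.8, 0], "grip": 1}
    - {"delta_rot": [0, 0, 0.9], "travel": [-8.35, 16.8, 0], "grip": 1}
    - {"delta_rot": [0, 0, 0.9], "travel": [-8.35, 16.8, 0], "grip": 1}
    - {"delta_rot": [0, 0, 0.9], "travel": [-8.35, 16.8, -2], "grip": 1}
    - {"delta_rot": [0, 0, 0.9], "travel": [-8.35, 16.8, -4], "grip": 1}
    - {"delta_rot": [0, 0, 0.9], "travel": [-8.35, 16.8, -4], "grip": 1}
    - {"delta_rot": [0, 0, 0.9], "travel": [-8.35, 16.8, -4], "grip": 1}

```text
time: 10.4
ee_pos: [0.3717, 0.2818, 0.0697]
ee_rot: [0.102, -3.135, 0.007]
ft_force: [-0.2, 0.4, -0.5]
gripper_width: 0.0212
gripper_force: 54.9
```

```bash
python3 - <<'E'
from h import *
go(.373,.285,.035,93.7)
E
```

```text
travel [ 0.05  0.13 -1.39] rot [ 0.05 -0.05 -0.01] pos [0.3717 0.2818 0.0697] t 10.4 q [-0.93  0.11  0.2   2.08 -0.03  0.96  0.92] w 0.0212
```

move_arm:
  moves:
    - {"delta_rot": [0, 0, 0], "travel": [0, 0.05, -0.7], "grip": 1}
    - {"delta_rot": [0, 0, 0], "travel": [0, 0.05, -1.2], "grip": 1}
    - {"delta_rot": [0, 0, 0], "travel": [0, 0.05, -1.4], "grip": 1}
    - {"delta_rot": [0, 0, 0], "travel": [0, 0.05, -1.4], "grip": 1}
    - {"delta_rot": [0, 0, 0], "travel": [0, 0.05, -1.4], "grip": 1}
    - {"delta_rot": [0, 0, 0], "travel": [0, 0.05, -1.4], "grip": 0.5}
    - {"delta_rot": [0, 0, 0], "travel": [0, 0.05, -1.4], "grip": 0.2}
    - {"delta_rot": [0, 0, 0], "travel": [0, 0.05, -1.4], "grip": 0.2}
    - {"delta_rot": [0, 0, 0], "travel": [0, 0.05, -1.4], "grip": 0.2}
    - {"delta_rot": [0, 0, 0], "travel": [0, 0.05, -1.4], "grip": 0.2}
    - {"delta_rot": [0, 0, 0], "travel": [0, 0.05, -1.4], "grip": 0.2}
    - {"delta_rot": [0, 0, 0], "travel": [0, 0.05, 1], "grip": 0.2}
    - {"delta_rot": [0, 0, 0], "travel": [0, 0.05, 4], "grip": 0.2}
    - {"delta_rot": [0, 0, 0], "travel": [0, 0.05, 4], "grip": 0.2}
    - {"delta_rot": [0, 0, 0], "travel": [0, 0.05, 4], "grip": 0.2}
    - {"delta_rot": [0, 0, 0], "travel": [0, 0.05, 4], "grip": 0.2}

```text
time: 11.73
ee_pos: [0.3757, 0.287, 0.1772]
ee_rot: [-0.102, 3.135, 0.008]
ft_force: [0.8, 1.4, 0.5]
gripper_width: 0.0692
gripper_force: 0.0
```

```bash
cat >> h.py <<'E'
def loose():
    c=cam('top');P=cloud(c);Z=P[...,2];im=c['img']
    m=(Z>.015)&(Z<.045)&(P[...,0]>.3)&(P[...,0]<.49)&(P[...,1]>-.45)&(P[...,1]<.19)
    k=cv2.connectedComponentsWithStats(m.astype(np.uint8))
    for i in range(1,k[0]):
        if k[2][i,4]>60:
            q=P[k[1]==i][:,:2]*1000;b=cv2.minAreaRect(q.astype(np.float32));a=b[2] if b[1][0]>b[1][1] else b[2]-90
            print(np.round(b[0]),np.round(b[1]),'long axis',round(a,1),k[3][i].round())
    return c
E
python3 - <<'E'
from h import *
c=loose();P=cloud(c)
m=(P[...,2]>.036)&(P[...,2]<.06)&(P[...,0]>.2)&(P[...,0]<.5)&(P[...,1]>.22)&(P[...,1]<.36)
q=P[m];print('tool',cv2.minAreaRect((q[:,:2]*1000).astype(np.float32)),np.median(q[:,2]))
go(.420,.120,.08)
E
```

```text
[ 468. -436.] [69. 33.] long axis 29.9 [466. 228.]
[ 430. -140.] [32. 42.] long axis -27.0 [340. 244.]
[420. 120.] [42. 32.] long axis 15.9 [224. 249.]
[415.  36.] [32. 42.] long axis -8.4 [261. 252.]
[421. -52.] [30. 29.] long axis 89.0 [301. 248.]
[ 407. -226.] [30. 31.] long axis -63.9 [378. 254.]
[ 369. -318.] [34. 42.] long axis -27.8 [418. 270.]
tool ((384.6968688964844, 284.8134460449219), (176.8468475341797, 22.5435791015625), 1.7595956325531006) 0.038836794729715685
travel [ 1.81 -6.65 -3.79] rot [0. 0. 0.] pos [0.3748 0.2862 0.1748] t 11.78 q [-0.94 -0.01  0.2   1.96  0.    1.19  0.89] w 0.0693
```

move_arm:
  moves:
    - {"delta_rot": [0, 0, 1.2], "travel": [1.81, -6.65, -1], "grip": 0.3}
    - {"delta_rot": [0, 0, 2.4], "travel": [1.81, -6.65, -3], "grip": 0.3}
    - {"delta_rot": [0, 0, 2.4], "travel": [1.81, -6.65, -3], "grip": 0.3}
    - {"delta_rot": [0, 0, 2.4], "travel": [1.81, -6.65, -3], "grip": 0.3}
    - {"delta_rot": [0, 0, 2.4], "travel": [1.81, -6.65, -3], "grip": 0.3}
    - {"delta_rot": [0, 0, 2.4], "travel": [1.81, -6.65, -3], "grip": 0.3}
    - {"delta_rot": [0, 0, 2.4], "travel": [1.81, -6.65, -3], "grip": 0.3}
    - {"delta_rot": [0, 0, 2.4], "travel": [1.81, -6.65, -4.5], "grip": 0.3}
    - {"delta_rot": [0, 0, 2.4], "travel": [1.81, -6.65, -5.8], "grip": 0.3}
    - {"delta_rot": [0, 0, 2.4], "travel": [1.81, -6.65, -6.6], "grip": 0.3}
    - {"delta_rot": [0, 0, 2.4], "travel": [1.81, -6.65, -6.6], "grip": 0.3}
    - {"delta_rot": [0, 0, 2.4], "travel": [1.81, -6.65, -6.6], "grip": 0.3}
    - {"delta_rot": [0, 0, 2.4], "travel": [1.81, -6.65, -6.6], "grip": 1}
    - {"delta_rot": [0, 0, 2.4], "travel": [1.81, -6.65, -6.6], "grip": 1}
    - {"delta_rot": [0, 0, 2.4], "travel": [1.81, -6.65, -6.6], "grip": 1}
    - {"delta_rot": [0, 0, 2.4], "travel": [1.81, -6.65, -6.6], "grip": 1}
    - {"delta_rot": [0, 0, 2.4], "travel": [1.81, -6.65, -6.6], "grip": 1}
    - {"delta_rot": [0, 0, 2.4], "travel": [1.81, -6.65, -6.6], "grip": 1}
    - {"delta_rot": [0, 0, 2.4], "travel": [1.81, -6.65, -6.6], "grip": 1}
  grip_force: 25

```text
time: 13.37
ee_pos: [0.4196, 0.1195, 0.0088]
ee_rot: [-0.429, 3.111, 0.001]
ft_force: [-1.6, -0.8, 6.0]
gripper_width: 0.0319
gripper_force: 24.9
```

```bash
python3 - <<'E'
from h import *
print(r.sense()['gripper_force'])
go(.613,-.096,.013,89.1)
E
```

```text
24.918962717056274
travel [ 7.73 -8.62  0.17] rot [-0.01  0.01 -3.32] pos [0.4196 0.1195 0.0088] t 13.37 q [-0.75  0.15  0.39  2.21 -0.08  0.8   1.54] w 0.0319
```

move_arm:
  moves:
    - {"delta_rot": [0, 0, 0], "travel": [0, 0, 1.5], "grip": 1}
    - {"delta_rot": [0, 0, 0], "travel": [0, 0, 3], "grip": 1}
    - {"delta_rot": [0, 0, -1], "travel": [0.8, -0.8, 4.8], "grip": 1}
    - {"delta_rot": [0, 0, -2.2], "travel": [7.73, -8.62, 4.8], "grip": 1}
    - {"delta_rot": [0, 0, -3.3], "travel": [7.73, -8.62, 4.8], "grip": 1}
    - {"delta_rot": [0, 0, -3.3], "travel": [7.73, -8.62, 4.8], "grip": 1}
    - {"delta_rot": [0, 0, -3.3], "travel": [7.73, -8.62, 4.8], "grip": 1}
    - {"delta_rot": [0, 0, -3.3], "travel": [7.73, -8.62, 4.8], "grip": 1}
    - {"delta_rot": [0, 0, -3.3], "travel": [7.73, -8.62, 4.8], "grip": 1}
    - {"delta_rot": [0, 0, -3.3], "travel": [7.73, -8.62, 4.8], "grip": 1}
    - {"delta_rot": [0, 0, -3.3], "travel": [7.73, -8.62, 4.8], "grip": 1}
    - {"delta_rot": [0, 0, -3.3], "travel": [7.73, -8.62, 4.8], "grip": 1}
    - {"delta_rot": [0, 0, -3.3], "travel": [7.73, -8.62, 4.8], "grip": 1}
    - {"delta_rot": [0, 0, -3.3], "travel": [7.73, -8.62, 4.8], "grip": 1}

```text
time: 14.53
ee_pos: [0.6119, -0.0948, 0.128]
ee_rot: [-0.019, -3.141, -0.001]
ft_force: [-0.4, 0.1, -1.6]
gripper_width: 0.0319
gripper_force: 24.9
```

```bash
python3 - <<'E'
from h import *
go(.613,-.096,.0135,89.1)
E
```

```text
travel [ 0.04 -0.05 -4.58] rot [-0.01 -0.01 -0.04] pos [ 0.6119 -0.0948  0.128 ] t 14.53 q [-0.4   0.38  0.6   1.68 -0.23  1.15  1.83] w 0.0319
```

move_arm:
  moves:
    - {"delta_rot": [0, 0, 0], "travel": [0, 0, -1.5], "grip": 1}
    - {"delta_rot": [0, 0, 0], "travel": [0, 0, -3], "grip": 1}
    - {"delta_rot": [0, 0, 0], "travel": [0, 0, -4], "grip": 1}
    - {"delta_rot": [0, 0, 0], "travel": [0, 0, -4.5], "grip": 1}
    - {"delta_rot": [0, 0, 0], "travel": [0, 0, -4.55], "grip": 1}
    - {"delta_rot": [0, 0, 0], "travel": [0, 0, -4.55], "grip": 1}
    - {"delta_rot": [0, 0, 0], "travel": [0, 0, -4.55], "grip": 0.45}
    - {"delta_rot": [0, 0, 0], "travel": [0, 0, -4.55], "grip": 0.45}
    - {"delta_rot": [0, 0, 0], "travel": [0, 0, -4.55], "grip": 0.45}
    - {"delta_rot": [0, 0, 0], "travel": [0, 0, -4.55], "grip": 0.45}
    - {"delta_rot": [0, 0, 0], "travel": [0, 0, -3.5], "grip": 0.45}
    - {"delta_rot": [0, 0, 0], "travel": [0, 0, -1.5], "grip": 0.45}
    - {"delta_rot": [0, 0, 0], "travel": [0, 0, 0], "grip": 0.45}
    - {"delta_rot": [0, 0, 0], "travel": [0, 0, 0], "grip": 0.45}
    - {"delta_rot": [0, 0, 0], "travel": [0, 0, 0], "grip": 0.45}

```text
time: 15.78
ee_pos: [0.6147, -0.0968, 0.1321]
ee_rot: [0.022, 3.135, 0.001]
ft_force: [1.2, 0.1, -0.8]
gripper_width: 0.0479
gripper_force: 0.0
```

```bash
python3 - <<'E'
from h import *
loose()
go(.415,.036,.008,81.6)
E
```

```text
[ 467. -436.] [68. 34.] long axis 28.0 [466. 228.]
[415.  36.] [32. 42.] long axis -8.2 [261. 252.]
[ 369. -318.] [33. 42.] long axis -27.4 [418. 270.]
travel [-7.94  5.29 -4.87] rot [-0.    0.03 -1.53] pos [ 0.6134 -0.0963  0.1297] t 15.83 q [-0.4   0.38  0.61  1.68 -0.23  1.15  1.83] w 0.048
```

move_arm:
  moves:
    - {"delta_rot": [0, 0, -0.8], "travel": [-7.94, 5.29, 0], "grip": 0.3}
    - {"delta_rot": [0, 0, -1.5], "travel": [-7.94, 5.29, 0], "grip": 0.3}
    - {"delta_rot": [0, 0, -1.5], "travel": [-7.94, 5.29, 0], "grip": 0.3}
    - {"delta_rot": [0, 0, -1.5], "travel": [-7.94, 5.29, 0], "grip": 0.3}
    - {"delta_rot": [0, 0, -1.5], "travel": [-7.94, 5.29, 0], "grip": 0.3}
    - {"delta_rot": [0, 0, -1.5], "travel": [-7.94, 5.29, 0], "grip": 0.3}
    - {"delta_rot": [0, 0, -1.5], "travel": [-7.94, 5.29, 0], "grip": 0.3}
    - {"delta_rot": [0, 0, -1.5], "travel": [-7.94, 5.29, 0], "grip": 0.3}
    - {"delta_rot": [0, 0, -1.5], "travel": [-7.94, 5.29, -1], "grip": 0.3}
    - {"delta_rot": [0, 0, -1.5], "travel": [-7.94, 5.29, -2.5], "grip": 0.3}
    - {"delta_rot": [0, 0, -1.5], "travel": [-7.94, 5.29, -4], "grip": 0.3}
    - {"delta_rot": [0, 0, -1.5], "travel": [-7.94, 5.29, -4.8], "grip": 0.3}
    - {"delta_rot": [0, 0, -1.5], "travel": [-7.94, 5.29, -4.8], "grip": 0.3}
    - {"delta_rot": [0, 0, -1.5], "travel": [-7.94, 5.29, -4.8], "grip": 0.3}
    - {"delta_rot": [0, 0, -1.5], "travel": [-7.94, 5.29, -4.8], "grip": 1}
    - {"delta_rot": [0, 0, -1.5], "travel": [-7.94, 5.29, -4.8], "grip": 1}
    - {"delta_rot": [0, 0, -1.5], "travel": [-7.94, 5.29, -4.8], "grip": 1}
    - {"delta_rot": [0, 0, -1.5], "travel": [-7.94, 5.29, -4.8], "grip": 1}
    - {"delta_rot": [0, 0, -1.5], "travel": [-7.94, 5.29, -4.8], "grip": 1}
    - {"delta_rot": [0, 0, -1.5], "travel": [-7.94, 5.29, -4.8], "grip": 1}

```text
time: 17.5
ee_pos: [0.4145, 0.0363, 0.0089]
ee_rot: [0.227, 3.132, 0.001]
ft_force: [-0.8, -0.6, 5.9]
gripper_width: 0.0318
gripper_force: 25.0
```

```bash
python3 - <<'E'
from h import *
print(r.sense()['gripper_force'])
go(.613,-.176,.0135,89.1)
E
```

```text
25.00150054693222
travel [ 7.94 -8.49  0.18] rot [-0.01  0.01  1.47] pos [0.4145 0.0363 0.0089] t 17.5 q [-0.73  0.11  0.56  2.26 -0.08  0.79  1.31] w 0.0318
```

move_arm:
  moves:
    - {"delta_rot": [0, 0, 0], "travel": [0, 0, 1.5], "grip": 1}
    - {"delta_rot": [0, 0, 0], "travel": [0, 0, 3], "grip": 1}
    - {"delta_rot": [0, 0, 0.5], "travel": [0.8, -0.8, 4.8], "grip": 1}
    - {"delta_rot": [0, 0, 1.47], "travel": [7.94, -8.49, 4.8], "grip": 1}
    - {"delta_rot": [0, 0, 1.47], "travel": [7.94, -8.49, 4.8], "grip": 1}
    - {"delta_rot": [0, 0, 1.47], "travel": [7.94, -8.49, 4.8], "grip": 1}
    - {"delta_rot": [0, 0, 1.47], "travel": [7.94, -8.49, 4.8], "grip": 1}
    - {"delta_rot": [0, 0, 1.47], "travel": [7.94, -8.49, 4.8], "grip": 1}
    - {"delta_rot": [0, 0, 1.47], "travel": [7.94, -8.49, 4.8], "grip": 1}
    - {"delta_rot": [0, 0, 1.47], "travel": [7.94, -8.49, 4.8], "grip": 1}
    - {"delta_rot": [0, 0, 1.47], "travel": [7.94, -8.49, 4.8], "grip": 1}
    - {"delta_rot": [0, 0, 1.47], "travel": [7.94, -8.49, 4.8], "grip": 1}
    - {"delta_rot": [0, 0, 1.47], "travel": [7.94, -8.49, 4.8], "grip": 1}
    - {"delta_rot": [0, 0, 1.47], "travel": [7.94, -8.49, 3.4], "grip": 1}
    - {"delta_rot": [0, 0, 1.47], "travel": [7.94, -8.49, 2], "grip": 1}
    - {"delta_rot": [0, 0, 1.47], "travel": [7.94, -8.49, 1], "grip": 1}
    - {"delta_rot": [0, 0, 1.47], "travel": [7.94, -8.49, 0.4], "grip": 1}
    - {"delta_rot": [0, 0, 1.47], "travel": [7.94, -8.49, 0.2], "grip": 1}
    - {"delta_rot": [0, 0, 1.47], "travel": [7.94, -8.49, 0.2], "grip": 1}

```text
time: 19.08
ee_pos: [0.6121, -0.1747, 0.0135]
ee_rot: [-0.023, -3.14, -0.003]
ft_force: [-0.6, -0.6, -0.8]
gripper_width: 0.0318
gripper_force: 25.0
```

move_arm:
  moves:
    - {"delta_rot": [0, 0, 0], "travel": [0, 0, 0], "grip": 0.45}
    - {"delta_rot": [0, 0, 0], "travel": [0, 0, 0], "grip": 0.45}
    - {"delta_rot": [0, 0, 0], "travel": [0, 0, 0], "grip": 0.45}
    - {"delta_rot": [0, 0, 0], "travel": [0, 0, 0], "grip": 0.45}
    - {"delta_rot": [0, 0, 0], "travel": [0, 0, 1.2], "grip": 0.45}
    - {"delta_rot": [0, 0, 0], "travel": [0, 0, 3], "grip": 0.45}
    - {"delta_rot": [0, 0, 0], "travel": [0, 0, 4.6], "grip": 0.45}
    - {"delta_rot": [0, 0, 0], "travel": [0, 0, 4.6], "grip": 0.45}
    - {"delta_rot": [0, 0, 0], "travel": [0, 0, 4.6], "grip": 0.45}

```text
time: 19.83
ee_pos: [0.6143, -0.177, 0.1317]
ee_rot: [0.026, 3.136, -0.001]
ft_force: [-0.0, 1.3, -1.4]
gripper_width: 0.0474
gripper_force: 0.0
```

```bash
python3 - <<'E'
from h import *
loose()
go(.430,-.140,.008,63)
E
```

```text
[ 467. -435.] [68. 31.] long axis 30.4 [465. 228.]
[421. -52.] [31. 29.] long axis 89.2 [301. 248.]
travel [-7.33  1.45 -4.86] rot [ 0.    0.03 -5.22] pos [ 0.6132 -0.1763  0.1295] t 19.88 q [-0.35  0.45  0.74  1.64 -0.32  1.18  2.02] w 0.0481
```

move_arm:
  moves:
    - {"delta_rot": [0, 0, -1.3], "travel": [-7.33, 1.45, 0], "grip": 0.3}
    - {"delta_rot": [0, 0, -2.6], "travel": [-7.33, 1.45, 0], "grip": 0.3}
    - {"delta_rot": [0, 0, -4], "travel": [-7.33, 1.45, 0], "grip": 0.3}
    - {"delta_rot": [0, 0, -5.2], "travel": [-7.33, 1.45, 0], "grip": 0.3}
    - {"delta_rot": [0, 0, -5.2], "travel": [-7.33, 1.45, 0], "grip": 0.3}
    - {"delta_rot": [0, 0, -5.2], "travel": [-7.33, 1.45, 0], "grip": 0.3}
    - {"delta_rot": [0, 0, -5.2], "travel": [-7.33, 1.45, 0], "grip": 0.3}
    - {"delta_rot": [0, 0, -5.2], "travel": [-7.33, 1.45, 0], "grip": 0.3}

```text
time: 20.55
ee_pos: [0.4297, -0.1396, 0.1281]
ee_rot: [0.73, 3.056, 0.0]
ft_force: [-0.1, 0.5, 1.1]
gripper_width: 0.0609
gripper_force: 0.0
```

```bash
python3 - <<'E'
from h import *
for n in('scene','wrist'):
    c=cam(n);P=cloud(c);Z=P[...,2];save(c,n+'5')
    m=(Z>.012)&(Z<.042)&(P[...,0]>.3)&(P[...,0]<.5)&(P[...,1]>-.40)&(P[...,1]<-.08)
    k=cv2.connectedComponentsWithStats(m.astype(np.uint8))
    for i in range(1,k[0]):
        if k[2][i,4]>60:
            q=P[k[1]==i];q=q[q[:,2]>.02][:,:2]*1000
            if len(q)<40: continue
            b=cv2.minAreaRect(q.astype(np.float32));a=b[2] if b[1][0]>b[1][1] else b[2]-90
            print(n,np.round(b[0]),np.round(b[1]),'long axis',round(a,1),k[3][i].round())
go(.430,-.140,.008,63)
E
```

```text
scene [ 432. -141.] [32. 43.] long axis -28.8 [204. 257.]
scene [ 410. -229.] [30. 30.] long axis -84.5 [161. 284.]
scene [ 369. -320.] [32. 44.] long axis -24.2 [108. 307.]
wrist [ 433. -138.] [32. 42.] long axis -26.4 [283. 212.]
wrist [ 410. -226.] [32. 31.] long axis 26.6 [186. 232.]
wrist [ 364. -315.] [33. 27.] long axis 65.6 [ 78. 230.]
travel [ 0.    0.01 -4.81] rot [ 0.02 -0.01 -0.02] pos [ 0.43   -0.1403  0.1281] t 20.65 q [-0.68 -0.04  0.89  2.08  0.04  1.09  1.3 ] w 0.0612
```

View pics/scene5.png

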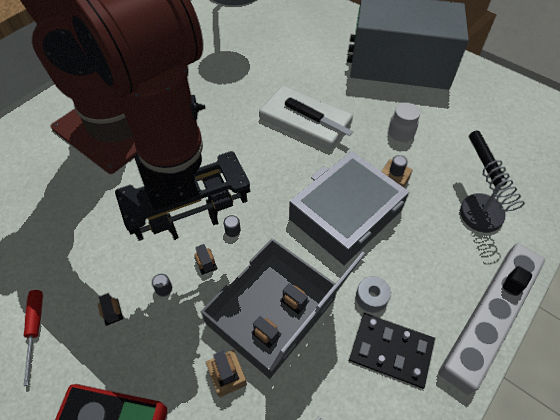

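The scene view shows two transformers standing in the open case, at (293,297) and (265,330). T3 (204,257) and T4 (108,307) haven't moved, and the tool is on the foam. Next I pick up T3.

move_arm:
  moves:
    - {"delta_rot": [0, 0, 0], "travel": [0.1, 0, -1.5], "grip": 0.3}
    - {"delta_rot": [0, 0, 0], "travel": [0.1, 0, -3], "grip": 0.3}
    - {"delta_rot": [0, 0, 0], "travel": [0.1, 0, -4.2], "grip": 0.3}
    - {"delta_rot": [0, 0, 0], "travel": [0.1, 0, -4.75], "grip": 0.3}
    - {"delta_rot": [0, 0, 0], "travel": [0.1, 0, -4.75], "grip": 0.3}
    - {"delta_rot": [0, 0, 0], "travel": [0.1, 0, -4.75], "grip": 1}
    - {"delta_rot": [0, 0, 0], "travel": [0.1, 0, -4.75], "grip": 1}
    - {"delta_rot": [0, 0, 0], "travel": [0.1, 0, -4.75], "grip": 1}
    - {"delta_rot": [0, 0, 0], "travel": [0.1, 0, -4.75], "grip": 1}
    - {"delta_rot": [0, 0, 0], "travel": [0.1, 0, -4.75], "grip": 1}
    - {"delta_rot": [0, 0, 0], "travel": [0.1, 0, -4.75], "grip": 1}
    - {"delta_rot": [0, 0, 0], "travel": [0.1, 0, -4.75], "grip": 1}

```text
time: 21.65
ee_pos: [0.4325, -0.1399, 0.0102]
ee_rot: [0.731, 3.054, 0.001]
ft_force: [-1.3, 0.8, 7.4]
gripper_width: 0.0317
gripper_force: 25.0
```

```bash
python3 - <<'E'
from h import *
print(r.sense()['gripper_force'])
go(.559,-.096,.0135,89.1)
E
```

```text
24.99291479587555
travel [5.06 1.75 0.13] rot [-0.01  0.01  5.2 ] pos [ 0.4325 -0.1399  0.0102] t 21.65 q [-0.59  0.24  0.89  2.18 -0.26  0.82  1.56] w 0.0317
```

move_arm:
  moves:
    - {"delta_rot": [0, 0, 0], "travel": [0, 0, 1.5], "grip": 1}
    - {"delta_rot": [0, 0, 0], "travel": [0, 0, 3], "grip": 1}
    - {"delta_rot": [0, 0, 1.2], "travel": [0, 0, 4.8], "grip": 1}
    - {"delta_rot": [0, 0, 2.5], "travel": [5.06, 1.75, 4.8], "grip": 1}
    - {"delta_rot": [0, 0, 3.8], "travel": [5.06, 1.75, 4.8], "grip": 1}
    - {"delta_rot": [0, 0, 5.2], "travel": [5.06, 1.75, 4.8], "grip": 1}
    - {"delta_rot": [0, 0, 5.2], "travel": [5.06, 1.75, 4.8], "grip": 1}
    - {"delta_rot": [0, 0, 5.2], "travel": [5.06, 1.75, 4.8], "grip": 1}
    - {"delta_rot": [0, 0, 5.2], "travel": [5.06, 1.75, 4.8], "grip": 1}
    - {"delta_rot": [0, 0, 5.2], "travel": [5.06, 1.75, 4.8], "grip": 1}
    - {"delta_rot": [0, 0, 5.2], "travel": [5.06, 1.75, 4.8], "grip": 1}
    - {"delta_rot": [0, 0, 5.2], "travel": [5.06, 1.75, 3.4], "grip": 1}
    - {"delta_rot": [0, 0, 5.2], "travel": [5.06, 1.75, 2], "grip": 1}
    - {"delta_rot": [0, 0, 5.2], "travel": [5.06, 1.75, 1], "grip": 1}
    - {"delta_rot": [0, 0, 5.2], "travel": [5.06, 1.75, 0.4], "grip": 1}
    - {"delta_rot": [0, 0, 5.2], "travel": [5.06, 1.75, 0.22], "grip": 1}
    - {"delta_rot": [0, 0, 5.2], "travel": [5.06, 1.75, 0.22], "grip": 1}

```text
time: 23.07
ee_pos: [0.557, -0.0967, 0.0148]
ee_rot: [-0.028, -3.14, -0.001]
ft_force: [1.1, 0.3, -0.8]
gripper_width: 0.0317
gripper_force: 25.0
```

move_arm:
  moves:
    - {"delta_rot": [0, 0, 0], "travel": [0, 0, 0], "grip": 0.45}
    - {"delta_rot": [0, 0, 0], "travel": [0, 0, 0], "grip": 0.45}
    - {"delta_rot": [0, 0, 0], "travel": [0, 0, 0], "grip": 0.45}
    - {"delta_rot": [0, 0, 0], "travel": [0, 0, 0], "grip": 0.45}
    - {"delta_rot": [0, 0, 0], "travel": [0, 0, 1.2], "grip": 0.45}
    - {"delta_rot": [0, 0, 0], "travel": [0, 0, 3], "grip": 0.45}
    - {"delta_rot": [0, 0, 0], "travel": [0, 0, 4.6], "grip": 0.45}
    - {"delta_rot": [0, 0, 0], "travel": [0, 0, 4.6], "grip": 0.45}
    - {"delta_rot": [0, 0, 0], "travel": [0, 0, 4.6], "grip": 0.45}

```text
time: 23.82
ee_pos: [0.56, -0.0965, 0.1328]
ee_rot: [0.025, 3.136, 0.002]
ft_force: [-0.2, -0.4, -0.4]
gripper_width: 0.0477
gripper_force: 0.0
```

```bash
python3 - <<'E'
from h import *
loose()
go(.369,-.318,.009,62.5)
E
```

```text
[ 467. -436.] [69. 34.] long axis 27.3 [466. 228.]
[ 369. -318.] [32. 43.] long axis -23.8 [418. 270.]
travel [-7.59 -8.88 -4.87] rot [-0.    0.03 -5.32] pos [ 0.5588 -0.096   0.1309] t 23.87 q [-0.67  0.32  0.91  1.82 -0.28  1.13  1.9 ] w 0.0477
```

move_arm:
  moves:
    - {"delta_rot": [0, 0, -1.2], "travel": [-7.59, -8.88, 0], "grip": 0.3}
    - {"delta_rot": [0, 0, -2.5], "travel": [-7.59, -8.88, 0], "grip": 0.3}
    - {"delta_rot": [0, 0, -3.8], "travel": [-7.59, -8.88, 0], "grip": 0.3}
    - {"delta_rot": [0, 0, -5.1], "travel": [-7.59, -8.88, 0], "grip": 0.3}
    - {"delta_rot": [0, 0, -5.1], "travel": [-7.59, -8.88, 0], "grip": 0.3}
    - {"delta_rot": [0, 0, -5.1], "travel": [-7.59, -8.88, 0], "grip": 0.3}
    - {"delta_rot": [0, 0, -5.1], "travel": [-7.59, -8.88, 0], "grip": 0.3}
    - {"delta_rot": [0, 0, -5.1], "travel": [-7.59, -8.88, 0], "grip": 0.3}
    - {"delta_rot": [0, 0, -5.1], "travel": [-7.59, -8.88, 0], "grip": 0.3}
    - {"delta_rot": [0, 0, -5.1], "travel": [-7.59, -8.88, 0], "grip": 0.3}
    - {"delta_rot": [0, 0, -5.1], "travel": [-7.59, -8.88, 0], "grip": 0.3}

```text
time: 24.78
ee_pos: [0.3692, -0.317, 0.1295]
ee_rot: [-0.715, -3.058, 0.0]
ft_force: [0.0, -0.0, -0.1]
gripper_width: 0.0606
gripper_force: 0.0
```

```bash
python3 - <<'E'
from h import *
for n in('scene','wrist'):
    c=cam(n);P=cloud(c);Z=P[...,2]
    m=(Z>.012)&(Z<.042)&(P[...,0]>.3)&(P[...,0]<.45)&(P[...,1]>-.40)&(P[...,1]<-.25)
    k=cv2.connectedComponentsWithStats(m.astype(np.uint8))
    for i in range(1,k[0]):
        if k[2][i,4]>60:
            q=P[k[1]==i];q=q[q[:,2]>.02][:,:2]*1000
            if len(q)<40: continue
            b=cv2.minAreaRect(q.astype(np.float32));a=b[2] if b[1][0]>b[1][1] else b[2]-90
            print(n,np.round(b[0]),np.round(b[1]),'long axis',round(a,1),k[3][i].round())
go(.369,-.318,.009,63.5)
E
```

```text
scene [ 370. -320.] [32. 45.] long axis -23.0 [108. 307.]
wrist [ 371. -318.] [32. 43.] long axis -27.1 [279. 212.]
travel [-0.01 -0.03 -4.83] rot [ 0.   -0.01 -0.04] pos [ 0.3694 -0.3171  0.1297] t 24.88 q [-0.49  0.12  1.2   2.01 -0.12  1.09  1.87] w 0.0609
```

move_arm:
  moves:
    - {"delta_rot": [0, 0, 0], "travel": [0.05, -0.05, -1.5], "grip": 0.3}
    - {"delta_rot": [0, 0, 0], "travel": [0.05, -0.05, -3], "grip": 0.3}
    - {"delta_rot": [0, 0, 0], "travel": [0.05, -0.05, -4.2], "grip": 0.3}
    - {"delta_rot": [0, 0, 0], "travel": [0.05, -0.05, -4.8], "grip": 0.3}
    - {"delta_rot": [0, 0, 0], "travel": [0.05, -0.05, -4.8], "grip": 0.3}
    - {"delta_rot": [0, 0, 0], "travel": [0.05, -0.05, -4.8], "grip": 1}
    - {"delta_rot": [0, 0, 0], "travel": [0.05, -0.05, -4.8], "grip": 1}
    - {"delta_rot": [0, 0, 0], "travel": [0.05, -0.05, -4.8], "grip": 1}
    - {"delta_rot": [0, 0, 0], "travel": [0.05, -0.05, -4.8], "grip": 1}
    - {"delta_rot": [0, 0, 0], "travel": [0.05, -0.05, -4.8], "grip": 1}
    - {"delta_rot": [0, 0, 0], "travel": [0.05, -0.05, -4.8], "grip": 1}
    - {"delta_rot": [0, 0, 0], "travel": [0.05, -0.05, -4.8], "grip": 1}

```text
time: 25.88
ee_pos: [0.3705, -0.3196, 0.0107]
ee_rot: [0.717, 3.057, 0.001]
ft_force: [-0.6, 2.6, 7.6]
gripper_width: 0.032
gripper_force: 25.0
```

```bash
python3 - <<'E'
from h import *
print(r.sense()['gripper_force'])
go(.559,-.176,.0145,89.1)
E
```

```text
24.99921977519989
travel [7.54 5.74 0.15] rot [-0.    0.02  5.1 ] pos [ 0.3705 -0.3196  0.0107] t 25.88 q [-0.25  0.39  1.02  2.11 -0.43  0.87  2.13] w 0.032
```

move_arm:
  moves:
    - {"delta_rot": [0, 0, 0], "travel": [0, 0, 1.5], "grip": 1}
    - {"delta_rot": [0, 0, 0], "travel": [0, 0, 3], "grip": 1}
    - {"delta_rot": [0, 0, 0], "travel": [0, 0, 4.8], "grip": 1}
    - {"delta_rot": [0, 0, 1.2], "travel": [7.54, 5.74, 4.8], "grip": 1}
    - {"delta_rot": [0, 0, 2.5], "travel": [7.54, 5.74, 4.8], "grip": 1}
    - {"delta_rot": [0, 0, 3.8], "travel": [7.54, 5.74, 4.8], "grip": 1}
    - {"delta_rot": [0, 0, 5.1], "travel": [7.54, 5.74, 4.8], "grip": 1}
    - {"delta_rot": [0, 0, 5.1], "travel": [7.54, 5.74, 4.8], "grip": 1}
    - {"delta_rot": [0, 0, 5.1], "travel": [7.54, 5.74, 4.8], "grip": 1}
    - {"delta_rot": [0, 0, 5.1], "travel": [7.54, 5.74, 4.8], "grip": 1}
    - {"delta_rot": [0, 0, 5.1], "travel": [7.54, 5.74, 4.8], "grip": 1}
    - {"delta_rot": [0, 0, 5.1], "travel": [7.54, 5.74, 4.8], "grip": 1}
    - {"delta_rot": [0, 0, 5.1], "travel": [7.54, 5.74, 4.8], "grip": 1}
    - {"delta_rot": [0, 0, 5.1], "travel": [7.54, 5.74, 3.4], "grip": 1}
    - {"delta_rot": [0, 0, 5.1], "travel": [7.54, 5.74, 2], "grip": 1}
    - {"delta_rot": [0, 0, 5.1], "travel": [7.54, 5.74, 1], "grip": 1}
    - {"delta_rot": [0, 0, 5.1], "travel": [7.54, 5.74, 0.4], "grip": 1}
    - {"delta_rot": [0, 0, 5.1], "travel": [7.54, 5.74, 0.22], "grip": 1}
    - {"delta_rot": [0, 0, 5.1], "travel": [7.54, 5.74, 0.22], "grip": 1}

```text
time: 27.47
ee_pos: [0.5574, -0.1769, 0.0158]
ee_rot: [-0.028, -3.14, -0.001]
ft_force: [0.5, -0.1, -0.6]
gripper_width: 0.032
gripper_force: 25.0
```

move_arm:
  moves:
    - {"delta_rot": [0, 0, 0], "travel": [0, 0, 0], "grip": 0.45}
    - {"delta_rot": [0, 0, 0], "travel": [0, 0, 0], "grip": 0.45}
    - {"delta_rot": [0, 0, 0], "travel": [0, 0, 0], "grip": 0.45}
    - {"delta_rot": [0, 0, 0], "travel": [0, 0, 0], "grip": 0.45}
    - {"delta_rot": [0, 0, 0], "travel": [0, 0, 1.2], "grip": 0.45}
    - {"delta_rot": [0, 0, 0], "travel": [0, 0, 3], "grip": 0.45}
    - {"delta_rot": [0, 0, 0], "travel": [0, 0, 4.6], "grip": 0.45}
    - {"delta_rot": [0, 0, 0], "travel": [-2, 0, 8], "grip": 0.45}
    - {"delta_rot": [0, 0, 0], "travel": [-4, 0, 10], "grip": 0.45}
    - {"delta_rot": [0, 0, 0], "travel": [-4, 0, 11], "grip": 0.45}
    - {"delta_rot": [0, 0, 0], "travel": [-4, 0, 11], "grip": 0.45}
    - {"delta_rot": [0, 0, 0], "travel": [-4, 0, 11], "grip": 0.45}
    - {"delta_rot": [0, 0, 0], "travel": [-4, 0, 11], "grip": 0.45}

```text
time: 28.55
ee_pos: [0.4582, -0.1778, 0.2951]
ee_rot: [0.028, 3.134, 0.007]
ft_force: [0.3, -0.5, 0.6]
gripper_width: 0.0482
gripper_force: 0.0
```

```bash
python3 - <<'E'
from h import *
c=cam('scene');save(c,'s7');P=cloud(c);Z=P[...,2]
m=(Z>.02)&(Z<.046)&(P[...,0]>.525)&(P[...,0]<.65)&(P[...,1]>-.22)&(P[...,1]<-.055)
k=cv2.connectedComponentsWithStats(m.astype(np.uint8))
for i in range(1,k[0]):
    if k[2][i,4]>40:
        q=P[k[1]==i];print(k[3][i].round(),k[2][i,4],np.round(np.percentile(q,[3,50,97],axis=0),3).tolist())
m=(P[...,1]<-.06)&(P[...,1]>-.2)&(P[...,0]>.665)&(P[...,0]<.75)&(Z>.19)&(Z<.23);print('lid top',np.percentile(P[m],[5,50,95],axis=0).round(3))
go(.60,-.136,.30,89.1)
E
```

```text
[260. 278.] 382 [[0.527, -0.124, 0.022], [0.547, -0.112, 0.039], [0.564, -0.095, 0.042]]
[294. 296.] 422 [[0.595, -0.112, 0.023], [0.616, -0.101, 0.039], [0.635, -0.083, 0.042]]
[239. 310.] 437 [[0.537, -0.194, 0.022], [0.559, -0.181, 0.039], [0.577, -0.164, 0.042]]
[265. 329.] 461 [[0.594, -0.192, 0.023], [0.615, -0.179, 0.039], [0.634, -0.162, 0.042]]
lid top [[ 0.691 -0.194  0.193]
 [ 0.694 -0.139  0.208]
 [ 0.697 -0.069  0.22 ]]
travel [5.65 1.62 0.29] rot [-0.05  0.07  0.  ] pos [ 0.4588 -0.1765  0.2929] t 28.6 q [-0.83 -0.14  1.03  1.77  0.12  1.44  1.74] w 0.0477
```

View pics/s7.png

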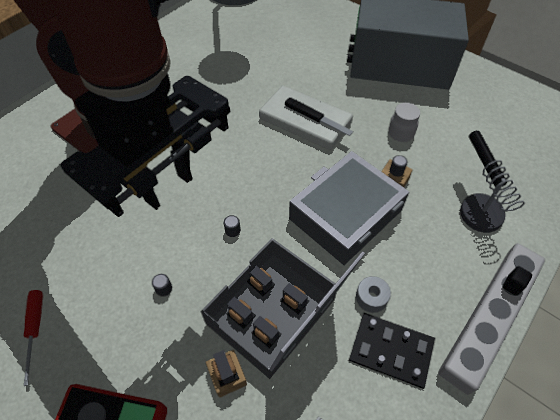

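move_arm:
  moves:
    - {"delta_rot": [0, 0, 0], "travel": [11.6, 1.6, 0], "grip": 1}
    - {"delta_rot": [0, 0, 0], "travel": [11.6, 1.6, 0], "grip": 1}
    - {"delta_rot": [0, 0, 0], "travel": [11.6, 1.6, 0], "grip": 1}
    - {"delta_rot": [0, 0, 0], "travel": [11.6, 1.6, 0], "grip": 1}
    - {"delta_rot": [0, 0, 0], "travel": [11.6, 1.6, 0], "grip": 1}
    - {"delta_rot": [0, 0, 0], "travel": [11.6, 1.6, 0], "grip": 1}
    - {"delta_rot": [0, 0, 0], "travel": [11.6, 1.6, 0], "grip": 1}
    - {"delta_rot": [0, 0, 0], "travel": [11.6, 1.6, 0], "grip": 1}
    - {"delta_rot": [0, 0, 0], "travel": [11.6, 1.6, 0], "grip": 1}
    - {"delta_rot": [0, 0, 0], "travel": [11.6, 1.6, 0], "grip": 1}
    - {"delta_rot": [0, 0, 0], "travel": [11.6, 1.6, 0], "grip": 1}
    - {"delta_rot": [0, 0, 0], "travel": [11.6, 1.6, 0], "grip": 1}
    - {"delta_rot": [0, 0, 0], "travel": [11.6, 1.6, -1.5], "grip": 1}
    - {"delta_rot": [0, 0, 0], "travel": [11.6, 1.6, -3], "grip": 1}
    - {"delta_rot": [0, 0, 0], "travel": [11.6, 1.6, -4.2], "grip": 1}
    - {"delta_rot": [0, 0, 0], "travel": [11.6, 1.6, -4.2], "grip": 1}
    - {"delta_rot": [0, 0, 0], "travel": [11.6, 1.6, -4.2], "grip": 1}

```text
time: 30.02
ee_pos: [0.7472, -0.1354, 0.1856]
ee_rot: [-0.026, -3.14, -0.002]
ft_force: [-0.2, -0.4, 0.6]
gripper_width: 0.0005
gripper_force: 0.0
```

```bash
python3 - <<'E'
from h import *
s=r.sense();print(s['ft_force'])
go(.72,-.136,.18,89.1)
x0,y0,z0=s['ee_pos']
for th in np.arange(1.75,-.01,-.125):
    sn,cs=np.sin(th),np.cos(th)
    print(round(th,3),np.round([(.667-.125*cs+.015*sn-x0)/.025,(.06+.125*sn+.005*cs-z0)/.025],2))
E
```

```text
[-0.16320869 -0.42714098  0.62859395]
travel [-1.09 -0.02 -0.22] rot [-0.01 -0.02  0.01] pos [ 0.7472 -0.1354  0.1856] t 30.02 q [-0.4   0.75  0.94  1.22 -0.59  1.45  2.03] w 0.0005
1.75 [-1.73 -0.14]
1.625 [-2.34 -0.04]
1.5 [-2.96 -0.02]
1.375 [-3.59 -0.08]
1.25 [-4.22 -0.22]
1.125 [-4.82 -0.43]
1.0 [-5.41 -0.71]
0.875 [-5.95 -1.06]
0.75 [-6.46 -1.47]
0.625 [-6.91 -1.94]
0.5 [-7.31 -2.45]
0.375 [-7.64 -3.01]
0.25 [-7.9  -3.59]
0.125 [-8.09 -4.2 ]
0.0 [-8.21 -4.82]
```

move_arm:
  moves:
    - {"delta_rot": [0, 0, 0], "travel": [-1.0, 0, -0.1], "grip": 1}
    - {"delta_rot": [0, 0, 0], "travel": [-1.7, 0, -0.1], "grip": 1}
    - {"delta_rot": [0, 0, 0], "travel": [-2.34, 0, -0.04], "grip": 1}
    - {"delta_rot": [0, 0, 0], "travel": [-2.96, 0, -0.02], "grip": 1}
    - {"delta_rot": [0, 0, 0], "travel": [-3.59, 0, -0.08], "grip": 1}
    - {"delta_rot": [0, 0, 0], "travel": [-4.22, 0, -0.22], "grip": 1}
    - {"delta_rot": [0, 0, 0], "travel": [-4.82, 0, -0.43], "grip": 1}
    - {"delta_rot": [0, 0, 0], "travel": [-5.41, 0, -0.71], "grip": 1}
    - {"delta_rot": [0, 0, 0], "travel": [-5.95, 0, -1.06], "grip": 1}
    - {"delta_rot": [0, 0, 0], "travel": [-6.46, 0, -1.47], "grip": 1}
    - {"delta_rot": [0, 0, 0], "travel": [-6.91, 0, -1.94], "grip": 1}
    - {"delta_rot": [0, 0, 0], "travel": [-7.31, 0, -2.45], "grip": 1}
    - {"delta_rot": [0, 0, 0], "travel": [-7.64, 0, -3.01], "grip": 1}
    - {"delta_rot": [0, 0, 0], "travel": [-7.9, 0, -3.59], "grip": 1}
    - {"delta_rot": [0, 0, 0], "travel": [-7.9, 0, -3.59], "grip": 1}

```text
time: 31.27
ee_pos: [0.55, -0.1364, 0.0965]
ee_rot: [0.028, 3.14, 0.003]
ft_force: [-0.3, 0.2, -0.8]
gripper_width: 0.0004
gripper_force: 0.0
```

```bash
python3 - <<'E'
from h import *
s=r.sense();print(s['ft_force'])
lid()
go(.542,-.136,.065,89.1)
E
```

```text
[-0.3170152   0.15316993 -0.81038858]Traceback (most recent call last):
  File "<stdin>", line 3, in <module>
  File "h.py", line 34, in lid
    q=P[m];b=cv2.fitLine((q[:,[0,2]]).astype(np.float32),cv2.DIST_HUBER,0,.001,.001).ravel();print('lid',len(q),np.arctan(-b[1]/b[0]),np.round(np.percentile(q,[2,98],axis=0),3))
             ~~~~~~~~~~~^^^^^^^^^^^^^^^^^^^^^^^^^^^^^^^^^^^^^^^^^^^^^^^^^^^^^^^^^^^^
cv2.error: OpenCV(4.12.0) /io/opencv/modules/imgproc/src/linefit.cpp:50: error: (-215:Assertion failed) count > 0 in function 'fitLine2D_wods'
```

Occluded in the top view. I'll continue down to the rim in gentle steps, then lift away and look.

move_arm:
  moves:
    - {"delta_rot": [0, 0, 0], "travel": [-0.15, 0, -0.5], "grip": 1}
    - {"delta_rot": [0, 0, 0], "travel": [-0.25, 0, -0.9], "grip": 1}
    - {"delta_rot": [0, 0, 0], "travel": [-0.3, 0, -1.15], "grip": 1}
    - {"delta_rot": [0, 0, 0], "travel": [-0.3, 0, -1.25], "grip": 1}
    - {"delta_rot": [0, 0, 0], "travel": [-0.3, 0, -1.25], "grip": 1}
    - {"delta_rot": [0, 0, 0], "travel": [-0.3, 0, -1.25], "grip": 1}

```text
time: 31.82
ee_pos: [0.5431, -0.1361, 0.0653]
ee_rot: [-0.026, -3.141, -0.002]
ft_force: [-6.4, 3.0, 15.0]
gripper_width: 0.0006
gripper_force: 7.6
```

move_arm:
  moves:
    - {"delta_rot": [0, 0, 0], "travel": [0, 0, 1.5], "grip": 1}
    - {"delta_rot": [0, 0, 0], "travel": [-1, 0, 4], "grip": 1}
    - {"delta_rot": [0, 0, 0], "travel": [-3, 0, 7], "grip": 1}
    - {"delta_rot": [0, 0, 0], "travel": [-3, 0, 7], "grip": 1}
    - {"delta_rot": [0, 0, 0], "travel": [-3, 0, 7], "grip": 1}
    - {"delta_rot": [0, 0, 0], "travel": [-3, 0, 7], "grip": 1}
    - {"delta_rot": [0, 0, 0], "travel": [-3, 0, 7], "grip": 1}
    - {"delta_rot": [0, 0, 0], "travel": [-3, 0, 7], "grip": 1}

```text
time: 32.48
ee_pos: [0.4688, -0.1358, 0.2406]
ee_rot: [0.024, 3.137, 0.01]
ft_force: [-0.2, 1.0, -0.1]
gripper_width: 0.0003
gripper_force: 0.0
```

```bash
python3 - <<'E'
from h import *
c=cam('scene');save(c,'s9');P=cloud(c);Z=P[...,2]
for a,b,y0,y1 in((.51,.54,-.2,-.07),(.63,.66,-.2,-.07),(.505,.53,.06,.2)):
    m=(P[...,0]>a)&(P[...,0]<b)&(P[...,1]>y0)&(P[...,1]<y1)&(Z>.04)&(Z<.15);print(m.sum(),np.percentile(Z[m],[5,50,95]).round(4))
print(r.sense()['qvel'].round(3))
E
```

```text
958 [0.0635 0.0657 0.0675]
1374 [0.0635 0.0655 0.0675]
642 [0.0636 0.0658 0.0678]
[ 0.003  0.09   0.001  0.014 -0.014 -0.006  0.007]
```

View pics/s9.png

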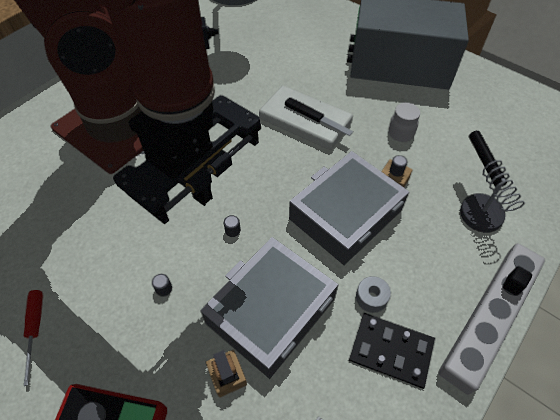

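The view shows both covers flat at 65.5 mm, the tool lying on the foam at (315,112), the capacitors unmoved, and the arm clear of everything. I'm handing in.

```bash
python3 -c "
from plant import r
print(r.sign_off())"
```

```text
the job is handed in; nothing more can be done
None
```

I handed the job in after about 33 s of the 208 s: four transformers stood upright in the right case when last seen, before its cover was closed; at hand-in both covers were shut, the pry tool was on the foam and the capacitors had not moved; no verdict came back.

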